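# Disinfect the tube caps in the roll-top UV box

## Task

Raise the roll-top shutter of the UV box until it stays open by itself, and move every red cap from the pocket tray into the box, laying them side by side on its floor, not one on another. Then pull the shutter fully shut, and only after that turn the timer on, clockwise, to its seventh click from zero and leave it there. Do not disturb the tube rack, the wash bottle or the jar.

Things in the scene. Friction and masses are not known exactly. Their poses are not given: they have to be found in the camera images.
- uvbox: White bench-top UV box, fixed, front to its -x. Origin: centre of its underside, z up. All sizes here in its frame, mm. Chamber floor z 20, inside x -110 to 92, y -125 to 125. Cheeks: half discs 8 thick outside y +-125, radius 118 about the shutter axis (line along y at x 0, z 55). Front lip at x -118 to -110, up to z 50. Grey console on the -y side: y -133 to -283, x -95 to 95, top z 55.
- chamber (a point): Middle of the open front part of the chamber floor (uvbox x -62, y 0, z 20 mm), axes as uvbox. With the shutter open the front part (uvbox x -110 to 20) is open from above; the part at x > 24 mm lies under a fixed clear hood, radius 100 mm about the shutter axis. A row of caps along y, 31 mm apart, fits here.
- shutter (a joint): Slatted aluminium shutter, a part-cylinder (100 degrees) of outer radius 113 mm running in curved side tracks: it turns as one about the shutter axis (along uvbox y at x 0, z 55 mm). rad: 0 shut, 1.75 fully open; growing lifts the handle up and over to +x. 0.25 kg: let go below about 0.55 rad it falls shut, above about 0.85 it falls open and stays.
- shutter_handle (a point): Middle of the shutter's black round handle bar: 10 mm thick, 100 mm long along uvbox y, 150 mm from the shutter axis, 32 mm clear of the slats, on a post at each end. Shut, it is at uvbox x -136, z 118 mm; fully open at about x 87, z 177 mm. It can be pinched from above all along, turning between the fingers.
- timer (a joint): Timer dial on the console, vertical axis, at uvbox x -20, y -215 mm. rad: 0 at zero, growing clockwise seen from above; a click every 30 degrees (0.5236 rad), 0 to 10, so the seventh is 3.665. Let go between clicks it springs to a near one (about 0.1 N m). Ticks on the console: 0 (towards uvbox -x, with a dot), 5 and 10 are long.
- timer_grip (a point): On the dial's axis, 28 mm above the console. The grip is an upright bar 46 mm long, 13 mm thick, its top 10 mm above this point, its foot on a disc of 56 mm diameter 19 mm below this point. Axis x of the point lies along the bar, y across it; the bar's -x end bears a white line, the pointer, which points to the uvbox's -x at zero.
- tray: White pocket tray 160 x 110 x 14 mm, fixed to the bench, origin under its centre. Six square pockets 27 mm wide and 5 mm deep (floor z 9 mm) at x -50, 0, 50 mm and y -25, +25 mm.
- rack: White rack of red-capped sample tubes, 60 x 140 x 106 mm, near the tray: leave alone.
- wash_bottle: White bottle, 60 mm diameter, 150 mm tall: leave alone.
- jar: Clear specimen jar, 60 mm diameter, 70 mm tall, before the UV box: leave alone.
- cap0: Red hexagonal tube cap, 12 g: 20 mm across flats (the flats face its +-x and every 60 degrees on), 18 mm tall, flat at both ends. Origin: its centre (9 mm above its underside), z its axis. It stands in a tray pocket at the start, 13 mm proud of the tray; absent in some starts.
- cap1: Red hexagonal tube cap, 12 g: 20 mm across flats (the flats face its +-x and every 60 degrees on), 18 mm tall, flat at both ends. Origin: its centre (9 mm above its underside), z its axis. It stands in a tray pocket at the start, 13 mm proud of the tray; absent in some starts.
- cap2: Red hexagonal tube cap, 12 g: 20 mm across flats (the flats face its +-x and every 60 degrees on), 18 mm tall, flat at both ends. Origin: its centre (9 mm above its underside), z its axis. It stands in a tray pocket at the start, 13 mm proud of the tray; absent in some starts.
- cap3: Red hexagonal tube cap, 12 g: 20 mm across flats (the flats face its +-x and every 60 degrees on), 18 mm tall, flat at both ends. Origin: its centre (9 mm above its underside), z its axis. It stands in a tray pocket at the start, 13 mm proud of the tray; absent in some starts.
- cap4: Red hexagonal tube cap, 12 g: 20 mm across flats (the flats face its +-x and every 60 degrees on), 18 mm tall, flat at both ends. Origin: its centre (9 mm above its underside), z its axis. It stands in a tray pocket at the start, 13 mm proud of the tray; absent in some starts.
- cap5: Red hexagonal tube cap, 12 g: 20 mm across flats (the flats face its +-x and every 60 degrees on), 18 mm tall, flat at both ends. Origin: its centre (9 mm above its underside), z its axis. It stands in a tray pocket at the start, 13 mm proud of the tray; absent in some starts.

How it is judged:
On the way, in this order (a step that is already met when the one before it is completed fails the run):
1. the shutter stands open by itself, untouched (value of joint shutter above 1.3 rad and contact force between the fingers and shutter below 0.1 N), for 0.5 s.
2. with the shutter open, every cap lies on the chamber floor, in one layer, let go (value of joint shutter above 1.3 rad and x of cap0 in the frame of uvbox between -0.11 and 0.1 m and y of cap0 in the frame of uvbox between -0.123 and 0.123 m and z of cap0 in the frame of uvbox between 0.02 and 0.042 m and x of cap1 in the frame of uvbox between -0.11 and 0.1 m and y of cap1 in the frame of uvbox between -0.123 and 0.123 m and z of cap1 in the frame of uvbox between 0.02 and 0.042 m and x of cap2 in the frame of uvbox between -0.11 and 0.1 m and y of cap2 in the frame of uvbox between -0.123 and 0.123 m and z of cap2 in the frame of uvbox between 0.02 and 0.042 m and x of cap3 in the frame of uvbox between -0.11 and 0.1 m and y of cap3 in the frame of uvbox between -0.123 and 0.123 m and z of cap3 in the frame of uvbox between 0.02 and 0.042 m and x of cap4 in the frame of uvbox between -0.11 and 0.1 m and y of cap4 in the frame of uvbox between -0.123 and 0.123 m and z of cap4 in the frame of uvbox between 0.02 and 0.042 m and x of cap5 in the frame of uvbox between -0.11 and 0.1 m and y of cap5 in the frame of uvbox between -0.123 and 0.123 m and z of cap5 in the frame of uvbox between 0.02 and 0.042 m and contact force between the fingers and cap0 below 0.1 N and contact force between the fingers and cap1 below 0.1 N and contact force between the fingers and cap2 below 0.1 N and contact force between the fingers and cap3 below 0.1 N and contact force between the fingers and cap4 below 0.1 N and contact force between the fingers and cap5 below 0.1 N), for 0.2 s.
3. the shutter is fully shut over the caps (value of joint shutter below 0.06 rad and x of cap0 in the frame of uvbox between -0.11 and 0.1 m and y of cap0 in the frame of uvbox between -0.123 and 0.123 m and z of cap0 in the frame of uvbox between 0.02 and 0.042 m and x of cap1 in the frame of uvbox between -0.11 and 0.1 m and y of cap1 in the frame of uvbox between -0.123 and 0.123 m and z of cap1 in the frame of uvbox between 0.02 and 0.042 m and x of cap2 in the frame of uvbox between -0.11 and 0.1 m and y of cap2 in the frame of uvbox between -0.123 and 0.123 m and z of cap2 in the frame of uvbox between 0.02 and 0.042 m and x of cap3 in the frame of uvbox between -0.11 and 0.1 m and y of cap3 in the frame of uvbox between -0.123 and 0.123 m and z of cap3 in the frame of uvbox between 0.02 and 0.042 m and x of cap4 in the frame of uvbox between -0.11 and 0.1 m and y of cap4 in the frame of uvbox between -0.123 and 0.123 m and z of cap4 in the frame of uvbox between 0.02 and 0.042 m and x of cap5 in the frame of uvbox between -0.11 and 0.1 m and y of cap5 in the frame of uvbox between -0.123 and 0.123 m and z of cap5 in the frame of uvbox between 0.02 and 0.042 m), for 0.3 s.
4. the timer stands at its seventh click, the shutter still shut (value of joint shutter below 0.06 rad and value of joint timer between 3.51519 and 3.81519 rad), for 0.3 s.
At the end, for the whole second after the job is handed in: Every cap present lies at rest inside the chamber (origin within x -110..100 mm, |y| < 123 mm, centre z 20..42 mm of the uvbox), the shutter is shut (below 0.06 rad) and the timer rests at its seventh click (3.665 +- 0.15 rad) (all of step 4 and x of cap0 in the frame of uvbox between -0.11 and 0.1 m and y of cap0 in the frame of uvbox between -0.123 and 0.123 m and z of cap0 in the frame of uvbox between 0.02 and 0.042 m and x of cap1 in the frame of uvbox between -0.11 and 0.1 m and y of cap1 in the frame of uvbox between -0.123 and 0.123 m and z of cap1 in the frame of uvbox between 0.02 and 0.042 m and x of cap2 in the frame of uvbox between -0.11 and 0.1 m and y of cap2 in the frame of uvbox between -0.123 and 0.123 m and z of cap2 in the frame of uvbox between 0.02 and 0.042 m and x of cap3 in the frame of uvbox between -0.11 and 0.1 m and y of cap3 in the frame of uvbox between -0.123 and 0.123 m and z of cap3 in the frame of uvbox between 0.02 and 0.042 m and x of cap4 in the frame of uvbox between -0.11 and 0.1 m and y of cap4 in the frame of uvbox between -0.123 and 0.123 m and z of cap4 in the frame of uvbox between 0.02 and 0.042 m and x of cap5 in the frame of uvbox between -0.11 and 0.1 m and y of cap5 in the frame of uvbox between -0.123 and 0.123 m and z of cap5 in the frame of uvbox between 0.02 and 0.042 m and linear speed of each of cap0, cap1, cap2, cap3, cap4, cap5 below 0.02 m/s and velocity of joint timer between -0.05 and 0.05 rad/s); the robot touches nothing.
It fails at once if the rack is moved more than 30 mm or tipped (distance of rack from where it was at the start of the episode above 0.03 m or angle between rack's own z axis and vertical above 0.5 rad).
It fails at once if the wash bottle is moved more than 30 mm or tipped (distance of wash_bottle from where it was at the start of the episode above 0.03 m or angle between wash_bottle's own z axis and vertical above 0.5 rad).
It fails at once if the jar is moved more than 30 mm or tipped (distance of jar from where it was at the start of the episode above 0.03 m or angle between jar's own z axis and vertical above 0.5 rad).
Of cap0, cap1, cap2, cap3, cap4, cap5 only 3 to 5 are there at a start; the rules pass over those that are not, and their reading is None.
At some moment in a run one of cap0, cap1, cap2, cap3, cap4, cap5 may be knocked a few centimetres aside while the robot is not near it.
Once in a run the grip may slacken for a moment while it holds something.
It also fails if it takes over 210 s, if anything falls off the work surface, if the arm or the gripper's body presses on something with over 40 N, if the wrist force passes 120 N, or if a joint passes its speed limit or range.

## Robot

A 6-joint arm with a two-finger parallel gripper is mounted at the origin on the work surface. World frame = base frame: x ahead of the robot, y to its left, z up, the work surface at z = 0. Lengths are in m, angles in rad, forces in N, time in s.
With the tool pointing down it reaches from about 0.375 to 0.9 m from the base axis. Payload 3.1 kg.
Tool frame: the origin (TCP) lies midway between the tips of the shut fingers; the grasp point (between the pads) lies 19 mm behind it; y points along the fingers, x is the direction in which the jaws open and shut, and the axes are right-handed (so a half turn about y gives the same grasp; the last joint's range is limited). The gripper opens to 87 mm and grips with 3 to 60 N. Pads are 19 mm wide; open, the fingers measure 117 mm over their backs; the gripper's body (75 mm by 190 mm) begins 51 mm behind the grasp point.
Start: joints at [1.119, 0.527, 1.433, -0, 1.181, -0.178], TCP at [0.169, 0.602, 0.223] pointing down, gripper open.
Joint ranges: [-3.08, 3.08], [-0.75, 2.2], [0.22, 2.44], [-1.43, 4.57], [0, 2.65], [-2.85, 2.85]. Speed limits (rad/s): [2.79, 2.79, 3.14, 3.14, 3.14, 3.14].

## Interface

Orientations are given as a unit quaternion [x, y, z, w].
In Python, from rig import * gives the robot as it stands.
- The arm moves only by the tool jog_arm, never from a script. Its argument "series" is a list of rows, each a list of 7 numbers: the shift along the tool's x, y, z in mm, then the turn, a rotation vector about the tool's x, y, z in rad, then the gripper's target within -1 to 1 (shut at 1, half-way at 0, fully open at -1). A call has 1 to 20 rows; each row is the pose to reach, as a shift and turn from the pose commanded when the call began, along the tool's axes at that moment; what a row does not reach only later rows make up. A row lasts 1/8 s, in which the tool goes at most 62.5 mm and 10.7 degrees, less where a joint would pass 70% of its speed; a pose out of reach is approached as far as the arm can. A call with a gripper value outside its range is refused whole. The fingers move at their own pace and stop on an object; "grip_force" is the grip in N (left out, the last holds). Time passes only in rows, so rows that repeat a pose let the fingers close. It gives the time, the measured TCP pose, the force and the opening at its end, in the units of the state.
- get_obs(): the state, without advancing time (a new reading comes with each control period).
- camera(name): name is "side" or "top"; returns a dict with "img" (400x640x3 uint8, red, green, blue), "depth" (400x640 float32, m along the optical axis (not along the pixel's ray), 0 where there is no reading), "camera_matrix" (3x3 intrinsics, pixels), "rvec" (rotation vector, rad) and "tvec" (3), from world to camera coordinates, as OpenCV has them. Camera axes: x right, y down, z forward; pixel columns grow to the right and rows downward; lengths in m; the calibration is good to about 2 mm. A picture is of the moment at which its call begins.
- hand_in(): hands the job in, once; it reports no verdict.
The state is a dict: "time": time; "q": joint angles; "joint_velocities": joint speeds; "joint_torque": joint torques, N m; "position": TCP position; "tool_rot": TCP orientation; "ft_force": force on the tool from outside, world axes, zero at the start; "moment": the same for the moment, N m; "grip_width": finger opening in m.
Only numpy, scipy, OpenCV 4.12 (cv2) and the standard library are available. Lean on these libraries where they do the work, as an engineer would, in place of code of your own. Each camera call takes 0.05 s, during which the arm holds its last target.

## Working session

There is one attempt and no reset: what is moved stays moved. The work goes in short steps, Python scripts to look and compute and a tool call to move; the robot and the scene stay as the last step left them, time stands still between calls to the robot, and variables do not carry over. Pictures are saved under pics/ and viewed, and the job is handed in when it is done.

Besides the shell and the picture viewer there is one more tool, called after "Call:" as name(argument=value, ...), one argument or row to a line, values as JSON. jog_arm: Moves the arm, as the interface text tells. Its arguments: {"type":"object","properties":{"series":{"type":"array","items":{"type":"array","items":{"type":"number"}}},"grip_force":{"type":"number"}},"required":["series"]}

```bash
ls; mkdir -p pics
python3 - <<'E'
from rig import *
import cv2
print(get_obs())
for n in ("side","top"):
    c=camera(n); cv2.imwrite(f"pics/{n}0.png",c["img"][:,:,::-1]); print(n,c["camera_matrix"],c["rvec"],c["tvec"])
    import numpy as np
    np.savez(f"{n}0.npz",**c)
E
```

```text
pics
{'time': 0.0, 'q': array([ 1.11847513e+00,  5.28476433e-01,  1.43392569e+00, -4.03733292e-06,
        1.18138712e+00, -1.78493657e-01]), 'joint_velocities': array([-1.23915192e-03, -1.22544725e-03, -1.12809171e-04,  3.76678371e-04,
       -4.15964565e-05,  4.52656831e-04]), 'joint_torque': array([ 7.15193582e-04, -4.40038991e+01, -1.76596445e+01,  6.33385079e-02,
        5.81982010e-02, -1.71392758e-04]), 'position': array([0.16864967, 0.60104242, 0.22155789]), 'tool_rot': array([ 0.5639164 ,  0.42638613, -0.42776975, -0.56321063]), 'ft_force': array([-0.39618884, -0.29868082,  0.30819319]), 'moment': array([0.02176709, 0.02388173, 0.03248749]), 'grip_width': 0.08692983238329687}
side [[373.74397831   0.         318.32767944]
 [  0.         373.74397831 206.82845293]
 [  0.           0.           1.        ]] [ 0.49416161 -2.63200099  1.29069919] [0.43997709 0.18337956 0.9088211 ]
top [[465.03886877   0.         315.9327519 ]
 [  0.         465.03886877 192.77678932]
 [  0.           0.           1.        ]] [ 2.19861675 -2.01607493  0.20723432] [-0.01845136  0.48604308  1.23822206]
```

View pics/side0.png

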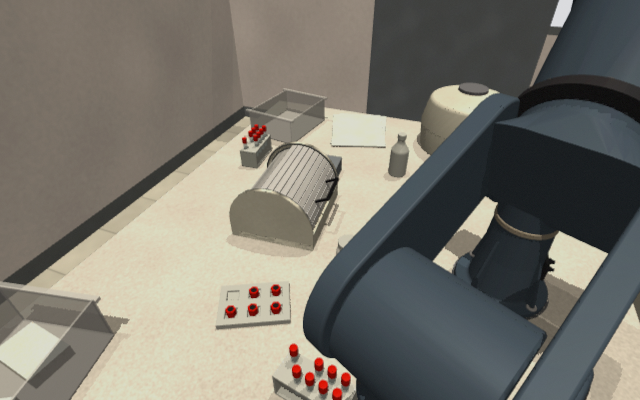

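View pics/top0.png

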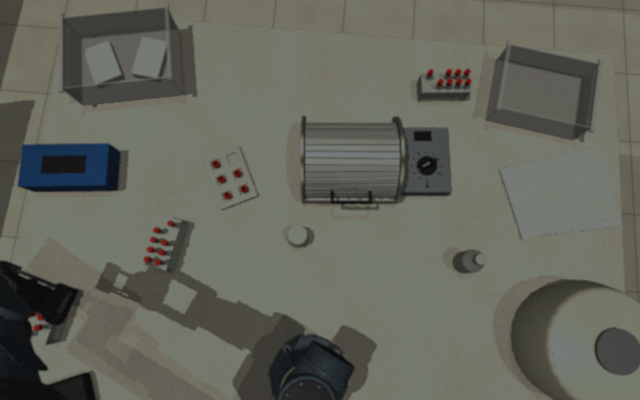

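The side view shows the box at about (290,195), the tray at (255,303) with five caps and one empty pocket, and a rack at (315,380). In the top view the tray is at (232,178), the box at (352,160), the dial at (427,166), the jar at (298,236), the bottle at (470,261) and the rack at (165,245).

```bash
cat > h.py <<'E'
import numpy as np, cv2
from scipy.spatial.transform import Rotation as R
def load(f): return dict(np.load(f))
def cam(c):
    Rm=cv2.Rodrigues(np.asarray(c["rvec"],float))[0]; return c["camera_matrix"],Rm,np.asarray(c["tvec"],float).ravel()
def ray(c,uv,z):
    K,Rm,t=cam(c); o=-Rm.T@t; d=Rm.T@np.linalg.inv(K)@np.array([uv[0],uv[1],1.]); s=(z-o[2])/d[2]; return o+s*d
def proj(c,P):
    K,Rm,t=cam(c); return cv2.projectPoints(np.asarray(P,float).reshape(-1,3),Rm,t,K,None)[0].reshape(-1,2)
def cloud(c):
    K,Rm,t=cam(c); h,w=c["depth"].shape; u,v=np.meshgrid(np.arange(w),np.arange(h)); d=c["depth"]
    p=np.stack([(u-K[0,2])/K[0,0]*d,(v-K[1,2])/K[1,1]*d,d],-1); P=(p-t)@Rm; P[d==0]=np.nan; return P
def crop(c,x0,y0,x1,y1,s,f):
    cv2.imwrite(f,cv2.resize(c["img"][y0:y1,x0:x1,::-1],None,fx=s,fy=s,interpolation=cv2.INTER_CUBIC))
def redcaps(c,zt,box):
    im=c["img"].astype(int); m=((im[...,0]>90)&(im[...,1]<70)&(im[...,2]<70)&(im[...,0]>2*im[...,1])).astype(np.uint8)
    M=np.zeros_like(m); x0,y0,x1,y1=box; M[y0:y1,x0:x1]=m[y0:y1,x0:x1]
    n,l,st,ce=cv2.connectedComponentsWithStats(M); return [(ce[i],st[i,4],ray(c,ce[i],zt)) for i in range(1,n) if st[i,4]>=6]
E
python3 - <<'E'
from h import *
t=load("top0.npz");s=load("side0.npz")
print("campos",[-cam(c)[1].T@cam(c)[2] for c in (t,s)])
crop(t,190,100,470,260,2.85,"pics/topc.png")
crop(s,200,120,360,340,2.7,"pics/sidec.png")
for x in redcaps(t,.02,(195,140,270,215)): print(x)
for x in redcaps(s,.02,(210,275,295,330)): print(x)
P=cloud(t)
for uv in [(350,160),(310,110),(430,180),(445,185),(298,236),(470,261),(232,178),(165,245),(80,165),(445,80)]: print(uv,P[uv[1],uv[0]])
E
```

```text
campos [array([2.24298662e-01, 5.08371929e-04, 1.31128259e+00]), array([0.18437706, 0.72435431, 0.70319245])]
(array([217.25, 162.75]), np.int32(8), array([0.55537837, 0.31447968, 0.02      ]))
(array([238. , 173.2]), np.int32(10), array([0.52978101, 0.25130981, 0.02      ]))
(array([243.63636364, 189.09090909]), np.int32(11), array([0.48495363, 0.22974845, 0.02      ]))
(array([226.8       , 195.46666667]), np.int32(15), array([0.46247086, 0.27508848, 0.02      ]))
(array([275.1875  , 290.296875]), np.int32(64), array([0.48845614, 0.23354662, 0.02      ]))
(array([253.69565217, 292.72463768]), np.int32(69), array([0.53153043, 0.25784053, 0.02      ]))
(array([275.36486486, 307.98648649]), np.int32(74), array([0.46568964, 0.27805753, 0.02      ]))
(array([252.59493671, 310.03797468]), np.int32(79), array([0.51007489, 0.30113528, 0.02      ]))
(array([230.25352113, 311.71830986]), np.int32(71), array([0.55368136, 0.32280662, 0.02      ]))
(350, 160) [ 0.55600471 -0.05801531  0.16058177]
(310, 110) [ 7.46716783e-01  6.41242736e-02 -2.73496285e-04]
(430, 180) [ 0.5481113  -0.28856601  0.05545202]
(445, 185) [ 0.53763175 -0.33061197  0.05481862]
(298, 236) [0.36001117 0.0608998  0.06889968]
(470, 261) [ 0.3290001  -0.38311988  0.11845582]
(232, 178) [0.51576358 0.26804541 0.01335861]
(165, 245) [0.30359709 0.4028324  0.09655355]
(80, 165) [0.50111613 0.67345961 0.08027917]
(445, 80) [ 0.8457505  -0.31860478  0.06488305]
```

View pics/topc.png

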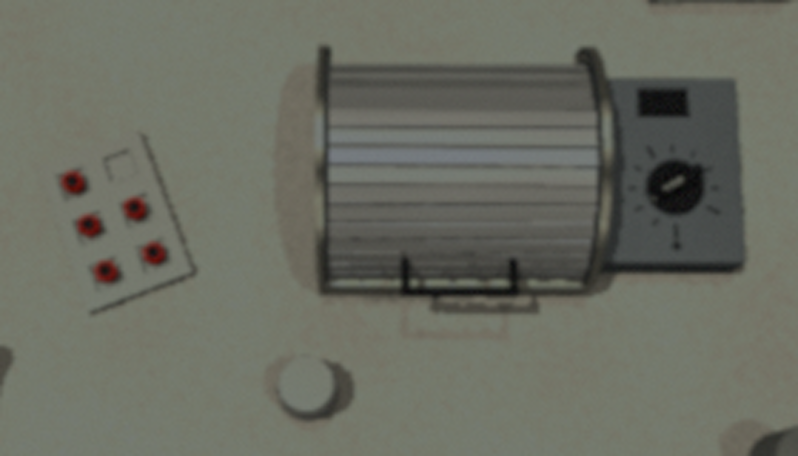

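View pics/sidec.png

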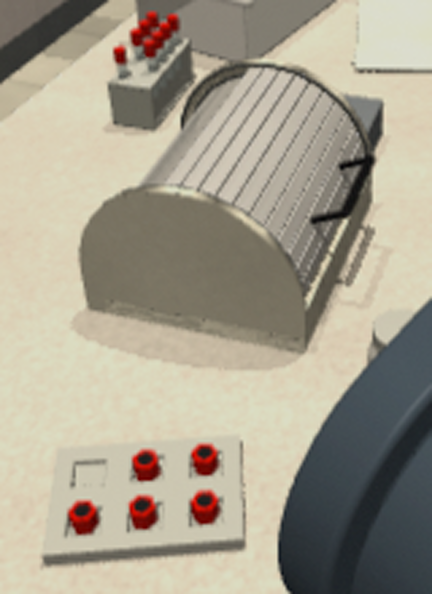

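Run:
```python
from h import *
t=load("top0.npz");s=load("side0.npz")
P=cloud(t)
def rect(m,name):
    p=P[m][:,:2].astype(np.float32); r=cv2.minAreaRect(p*1000); print(name,m.sum(),r); return r
u,v=np.meshgrid(np.arange(640),np.arange(400))
z=P[...,2]
rect((z>.05)&(z<.06)&(u>406)&(u<460)&(v>120)&(v<200),"console")
rect((z>.008)&(z<.02)&(u>195)&(u<270)&(v>140)&(v<220),"tray")
m=(z>.06)&(z<.078)&(u>280)&(u<320)&(v>220)&(v<255);print("jar",m.sum(),P[m].mean(0)); rect(m,"jar")
# shutter cylinder: fit normals
m=(u>305)&(u<400)&(v>115)&(v<205)&(z>.1)
p=P[m]; print(p[:,0].min(),p[:,0].max(),z[m].max())
# cyl outer radius 113 axis z .055 ; fit x0 + a*y
from scipy.optimize import least_squares
q=p[(p[:,2]>.10)]
f=lambda k: np.hypot((q[:,0]-k[0]-k[1]*q[:,1])/np.sqrt(1+k[1]**2), q[:,2]-k[3])-k[2]
r=least_squares(f,[.56,0,.113,.055],loss="soft_l1",f_scale=.002); print(r.x,np.median(abs(r.fun)))
crop(t,400,120,456,200,7,"pics/dial.png")
crop(s,300,140,350,170,12,"pics/dials.png")
```

```text
console 2305 ((608.9771728515625, -279.86383056640625), (191.94435119628906, 121.74362182617188), 4.115781307220459)
tray 1788 ((511.53704833984375, 266.8419494628906), (227.67449951171875, 208.4715576171875), 6.899904251098633)
jar 309 [0.36454648 0.06519472 0.07085253]
jar 309 ((363.9732666015625, 65.25846862792969), (50.562103271484375, 51.006736755371094), 5.426616668701172)
0.4470287028163774 0.7080299253713997 0.1758111093143518
[ 0.57739986 -0.08090433  0.10024589  0.06667064] 0.0021375643109030965
```

View pics/dial.png

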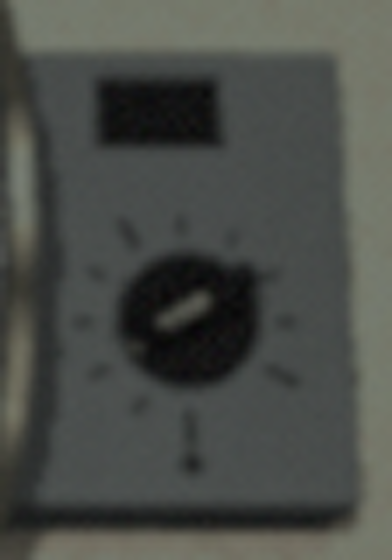

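Run:
```python
from h import *
t=load("top0.npz")
P=cloud(t); z=P[...,2]
u,v=np.meshgrid(np.arange(640),np.arange(400))
m=((z>.05)&(z<.06)&(u>406)&(u<460)&(v>120)&(v<205)).astype(np.uint8)
# edges: per column first/last row; per row last column
top=[];bot=[];rt=[]
for x in range(412,445):
    r=np.where(m[:,x])[0]; top.append(ray(t,(x,r.min()-.5),.055)); bot.append(ray(t,(x,r.max()+.5),.055))
for y in range(133,185):
    r=np.where(m[y])[0]; rt.append(ray(t,(r.max()+.5,y),.055))
for n,a in (("far",top),("near",bot),("right",rt)):
    a=np.array(a)[:,:2].astype(np.float32); l=cv2.fitLine(a,cv2.DIST_HUBER,0,.001,.001).ravel(); print(n,l, np.degrees(np.arctan2(l[1],l[0])))
for uv in [(337,58),(355,505)]:
    print(ray(t,(400+uv[0]/7,120+uv[1]/7),.055))
# tray corners guess by edge: print cap detection with looser threshold
im=t["img"].astype(int); mm=((im[...,0]>im[...,1]*1.6)&(im[...,0]>50)).astype(np.uint8); mm[:, :195]=0; mm[:,270:]=0; mm[:140]=0; mm[215:]=0
n,l,st,ce=cv2.connectedComponentsWithStats(mm)
for i in range(1,n): print("cap",ce[i],st[i,4],ray(t,ce[i],.020))
```

```text
far [ 0.0863727  -0.9962629   0.70540863 -0.29228222] -85.04503
near [ 0.09587116 -0.99539375  0.51384133 -0.2990329 ] -84.498535
right [ 0.9962831   0.08613922  0.61507344 -0.33967745] 4.941538
[ 0.70370636 -0.33447947  0.055     ]
[ 0.51871995 -0.34688359  0.055     ]
cap [215.33333333 163.66666667] 42 [0.55219528 0.31961437 0.02      ]
cap [237.075 172.9  ] 40 [0.53043104 0.25405392 0.02      ]
cap [220.85  178.925] 40 [0.5088262  0.29804876 0.02      ]
cap [243.68181818 188.61363636] 44 [0.48634342 0.22978358 0.02      ]
cap [226.78571429 195.07142857] 42 [0.46360177 0.2752721  0.02      ]
```

```bash
cat >> h.py <<'E'
BO=np.array([.589,-.058,0]); BY=np.radians(4.9)
def b2w(p): return R.from_euler('z',BY).apply(np.asarray(p,float)/1000.)+BO
def w2b(p): return R.from_euler('z',-BY).apply(np.asarray(p,float)-BO)*1000
E
python3 - <<'E'
from h import *
t=load("top0.npz");s=load("side0.npz")
print(R.from_quat([ 0.5639164 ,  0.42638613, -0.42776975, -0.56321063]).as_matrix().round(3))
pts={"hl":[-136,50,118],"hr":[-136,-50,118],"c1":[-95,-283,55],"c2":[95,-283,55],"chk":[0,133,173],"chkn":[0,-133,173],"lipL":[-118,133,0],"lipR":[-118,-133,0],"bkL":[118,133,0],"dial":[-20,-215,64],"dtop":[-20,-215,93]}
for k,p in pts.items(): print(k,proj(t,b2w(p)).round(1)[0],proj(s,b2w(p)).round(1)[0])
for c,f in((t,"t"),(s,"s")):
    im=c["img"][:,:,::-1].copy()
    for p in pts.values():
        q=proj(c,b2w(p))[0]; cv2.circle(im,tuple(int(round(x)) for x in q),1,(255,0,255),-1)
    im=im[100:270,180:480] if f=="t" else im[110:270,200:400]
    cv2.imwrite(f"pics/ov{f}.png",cv2.resize(im,None,fx=2.6 if f=="t" else 3.5,fy=2.6 if f=="t" else 3.5,interpolation=cv2.INTER_NEAREST))
crop(t,0,240,120,400,3.5,"pics/grip.png")
E
```

```text
[[ 0.27  -0.001 -0.963]
 [ 0.963 -0.002  0.27 ]
 [-0.002 -1.     0.   ]]
hl [331.3 202.6] [329.1 199.3]
hr [369.6 202.6] [338.4 179.1]
c1 [451.1 192.3] [342.8 156.6]
c2 [447.3 126.8] [290.7 149.1]
chk [299.2 146.2] [267.  191.5]
chkn [403.4 146.3] [301.5 142. ]
lipL [301.  203.9] [313.9 251.6]
lipR [393.8 204. ] [338.2 195.3]
bkL [301.6 125.7] [233.5 235. ]
dial [426.  165.1] [316.2 161. ]
dtop [428.4 162.3] [316.1 153.3]
```

View pics/grip.png

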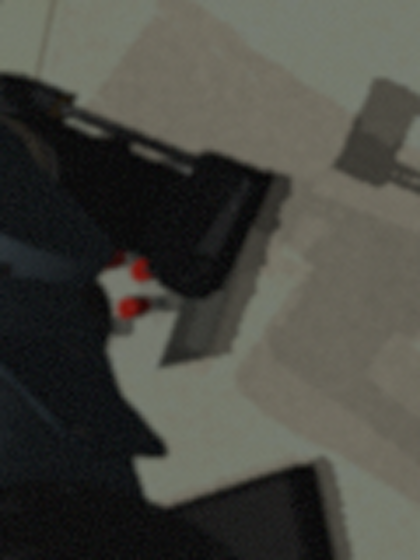

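View pics/ovt.png

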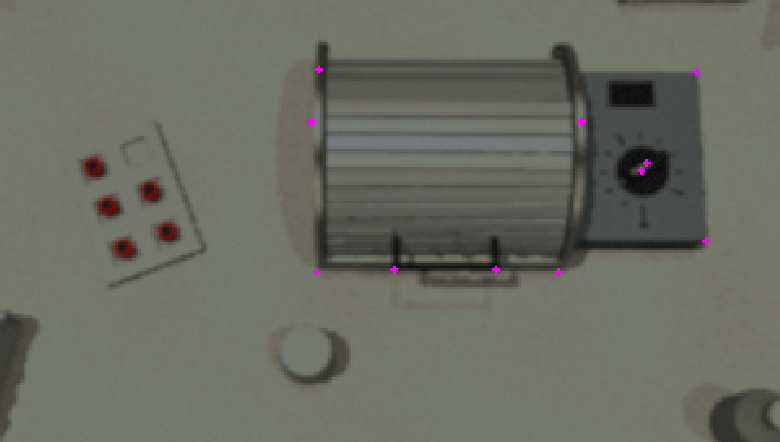

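View pics/ovs.png

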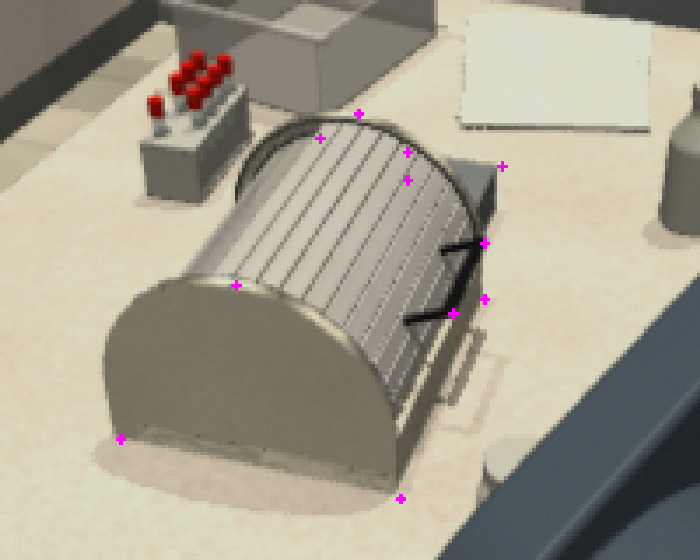

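The overlay confirms the box pose: the handle ends fall at (331,203) and (370,203) in the top view. The dial's white line runs to the lower left, so it stands at click 2. I'll move above the handle first.

```bash
cat >> h.py <<'E'
def tool(yaw): # tool y down, x at yaw
    x=np.array([np.cos(yaw),np.sin(yaw),0]); y=np.array([0,0,-1.]); return np.stack([x,y,np.cross(x,y)],1)
def plan(targets):
    from rig import get_obs
    o=get_obs(); Rc=R.from_quat(o["tool_rot"]).as_matrix(); p=o["position"]
    print("t %.2f pos %s yaw %.2f q1 %.2f q6 %.2f F %s w %.1f"%(o["time"],p.round(4),np.degrees(np.arctan2(Rc[1,0],Rc[0,0])),o["q"][0],o["q"][5],o["ft_force"].round(1),o["grip_width"]*1e3))
    for P,yaw in targets:
        d=Rc.T@(np.asarray(P)-p)*1000; r=R.from_matrix(Rc.T@tool(yaw)).as_rotvec(); print(np.round(d,1),np.round(r,3))
E
python3 - <<'E'
from h import *
h=b2w([-136,0,118]); print(h)
plan([(h+[0,0,.13],BY),(h+[0,0,-.010],BY)])
print(proj(load("top0.npz"),[[.1686,.601,.2216]]))
E
```

```text
[ 0.45349704 -0.0696167   0.118     ]
t 0.10 pos [0.1687 0.6011 0.2217] yaw 74.31 q1 1.12 q6 -0.18 F [-0.8 -0.2  0.4] w 87.1
[-568.8  -25.4 -455.6] [ 1.000e-03  1.211e+00 -2.000e-03]
[-568.5  114.6 -455.6] [ 1.000e-03  1.211e+00 -2.000e-03]
[[ 53.08244017 291.16180326]]
```

Call:
jog_arm(
  series=[
    [0,-60,0,0,0,0,-1],
    [-60,-60,-48,0,0.13,0,-1],
    [-570,-60,-456,0,1.21,0,-1],
    [-570,-60,-456,0,1.21,0,-1],
    [-570,-60,-456,0,1.21,0,-1],
    [-570,-60,-456,0,1.21,0,-1],
    [-570,-60,-456,0,1.21,0,-1],
    [-570,-60,-456,0,1.21,0,-1],
    [-570,-60,-456,0,1.21,0,-1],
    [-570,-60,-456,0,1.21,0,-1],
    [-570,-60,-456,0,1.21,0,-1],
    [-570,-60,-456,0,1.21,0,-1],
    [-570,-60,-456,0,1.21,0,-1],
    [-570,-60,-456,0,1.21,0,-0.4],
    [-570,-25,-456,0,1.21,0,-0.4],
    [-570,-25,-456,0,1.21,0,-0.4],
  ],
)

```text
time: 2.1
position: [0.4511, -0.0686, 0.2456]
tool_rot: [-0.705, -0.029, 0.033, 0.708]
ft_force: [-0.4, -0.5, -0.1]
grip_width: 0.0657
```

Run:
```python
from h import *; from rig import *
plan([(b2w([-136,0,118])+[0,0,-.01],BY)])
for n in ("side","top"):
    c=camera(n); np.savez(f"{n}1.npz",**c); cv2.imwrite(f"pics/{n}1.png",c["img"][:,:,::-1])
```

```text
t 2.10 pos [ 0.4511 -0.0686  0.2456] yaw 5.02 q1 -0.40 q6 -0.48 F [-0.4 -0.5 -0.1] w 65.7
[  3.2 137.6  -1.7] [-0.004  0.002 -0.007]
```

View pics/side1.png

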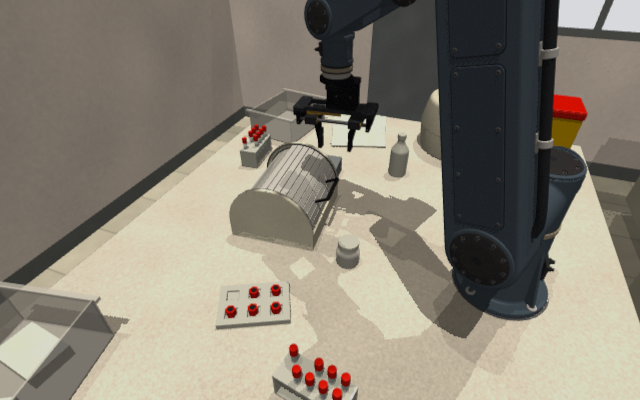

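View pics/top1.png

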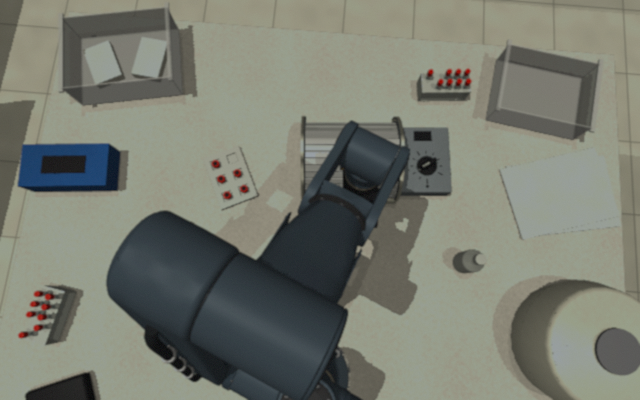

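The side view shows the gripper over the handle at (337,125), with a wide rail along the jaw axis. The rack, jar and bottle haven't moved. I'll go down over the handle bar.

Call:
jog_arm(
  series=[
    [3,60,-2,0,0,0,-0.4],
    [3,110,-2,0,0,0,-0.4],
    [3,138,-2,0,0,0,-0.4],
    [3,138,-2,0,0,0,-0.4],
    [3,138,-2,0,0,0,-0.4],
  ],
)

```text
time: 2.82
position: [0.4542, -0.0708, 0.11]
tool_rot: [-0.706, -0.029, 0.034, 0.707]
ft_force: [-6.6, -0.5, 2.6]
grip_width: 0.0611
```

Run:
```python
from h import *; from rig import *
plan([(b2w([-136,0,118])+[0,0,-.01],BY)])
c=camera("side"); crop(c,270,80,400,230,5,"pics/s2.png")
```

```text
t 2.83 pos [ 0.4542 -0.0708  0.11  ] yaw 5.09 q1 -0.40 q6 -0.49 F [-6.6 -0.5  2.6] w 61.1
[-0.6  2.   1.2] [-0.002  0.003 -0.006]
```

View pics/s2.png

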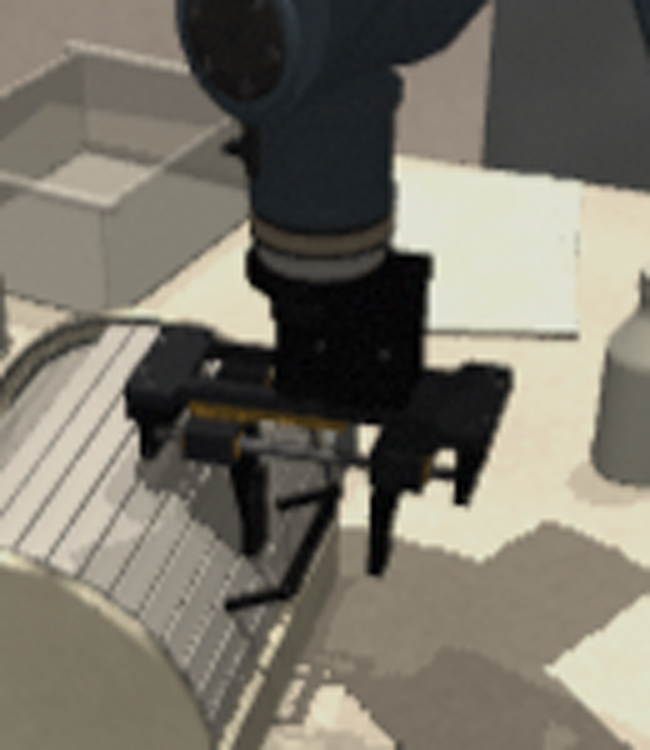

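The fingers straddle the bar, with a light brush of about 6 N on the slats. I'll close on it.

Call:
jog_arm(
  series=[
    [0,0,1,0,0,0,0.2],
    [0,2,1,0,0,0,0.6],
    [0,2,1,0,0,0,1],
    [0,2,1,0,0,0,1],
    [0,2,1,0,0,0,1],
    [0,2,1,0,0,0,1],
  ],
  grip_force=25,
)

```text
time: 3.62
position: [0.4558, -0.0711, 0.1075]
tool_rot: [-0.706, -0.03, 0.032, 0.706]
ft_force: [1.1, -2.8, 2.9]
grip_width: 0.0091
```

Run:
```python
from h import *; from rig import *
# arc: handle angle phi from vertical: -65.2deg + theta ; TCP offset relative handle as currently measured
T=[i*1.68/17 for i in range(18)]
o=get_obs(); hb=w2b(o["position"]); print("tcp in box",hb)
a0=np.arctan2(63,-136); r=150
for th in T[1:]:
    a=a0-th; d=np.array([r*np.cos(a)+136, r*np.sin(a)-63]); print(round(th,2),d.round(0), "row [%d,%d,0]"%(round(d[0]),round(-d[1])))
plan([])
```

```text
tcp in box [-133.86070088   -1.67106973  107.45265322]
0.1 [ 7. 13.] row [7,-13,0]
0.2 [15. 26.] row [15,-26,0]
0.3 [24. 37.] row [24,-37,0]
0.4 [35. 48.] row [35,-48,0]
0.49 [46. 57.] row [46,-57,0]
0.59 [58. 65.] row [58,-65,0]
0.69 [71. 72.] row [71,-72,0]
0.79 [85. 78.] row [85,-78,0]
0.89 [99. 82.] row [99,-82,0]
0.99 [114.  85.] row [114,-85,0]
1.09 [129.  87.] row [129,-87,0]
1.19 [143.  87.] row [143,-87,0]
1.28 [158.  85.] row [158,-85,0]
1.38 [173.  82.] row [173,-82,0]
1.48 [187.  78.] row [187,-78,0]
1.58 [200.  72.] row [200,-72,0]
1.68 [214.  65.] row [214,-65,0]
t 3.62 pos [ 0.4558 -0.0711  0.1075] yaw 5.04 q1 -0.40 q6 -0.48 F [ 1.1 -2.8  2.9] w 9.1
```

Call:
jog_arm(
  series=[
    [7,-13,0,0,0,0,1],
    [15,-26,0,0,0,0,1],
    [24,-37,0,0,0,0,1],
    [35,-48,0,0,0,0,1],
    [46,-57,0,0,0,0,1],
    [58,-65,0,0,0,0,1],
    [58,-65,0,0,0,0,1],
  ],
)

```text
time: 4.5
position: [0.5134, -0.0665, 0.1736]
tool_rot: [0.707, 0.03, -0.032, -0.706]
ft_force: [-5.2, -2.4, 6.9]
grip_width: 0.0091
```

Run:
```python
from h import *; from rig import *
plan([]); o=get_obs(); print(w2b(o["position"]))
```

```text
t 4.50 pos [ 0.5134 -0.0665  0.1736] yaw 5.05 q1 -0.34 q6 -0.43 F [-5.2 -2.4  6.9] w 9.1
[-76.09607122  -2.04619561 173.64019481]
```

Call:
jog_arm(
  series=[
    [13,-7,0,0,0,0,1],
    [27,-13,0,0,0,0,1],
    [41,-17,0,0,0,0,1],
    [56,-20,0,0,0,0,1],
    [71,-22,0,0,0,0,1],
    [85,-22,0,0,0,0,1],
    [100,-20,0,0,0,0,1],
    [115,-17,0,0,0,0,1],
    [129,-13,0,0,0,0,1],
    [142,-7,0,0,0,0,1],
    [154,-1,0,0,0,0,1],
    [154,-1,0,0,0,0,1],
  ],
)

```text
time: 6.0
position: [0.6699, -0.0535, 0.1724]
tool_rot: [0.707, 0.031, -0.03, -0.706]
ft_force: [1.0, -5.6, 0.5]
grip_width: 0.0089
```

Run:
```python
from h import *; from rig import *
plan([]); o=get_obs(); print(w2b(o["position"]))
c=camera("side"); crop(c,200,80,400,260,3.5,"pics/s3.png")
```

```text
t 6.00 pos [ 0.6699 -0.0535  0.1724] yaw 4.99 q1 -0.25 q6 -0.33 F [ 1.  -5.6  0.5] w 8.9
[ 80.99662041  -2.47733862 172.38656608]
```

View pics/s3.png

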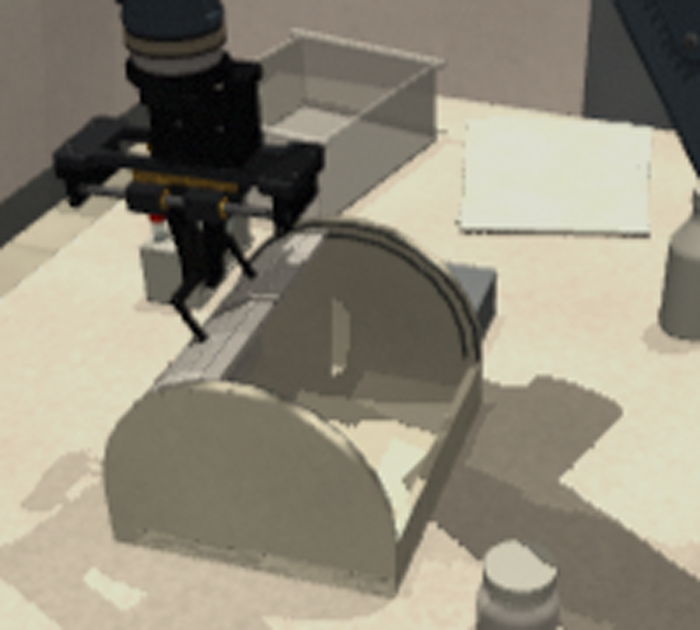

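The shutter is open at about 1.67 rad, with its handle at (187,300) in this crop. I'll release it and back off upward.

Call:
jog_arm(
  series=[
    [0,0,0,0,0,0,0.2],
    [0,0,0,0,0,0,0.2],
    [0,-40,0,0,0,0,0.2],
    [0,-90,0,0,0,0,0.2],
    [0,-100,0,0,0,0,0.2],
    [0,-100,0,0,0,0,0.2],
    [0,-100,0,0,0,0,0.2],
    [0,-100,0,0,0,0,0.2],
  ],
)

```text
time: 7.05
position: [0.6671, -0.0523, 0.2715]
tool_rot: [-0.706, -0.029, 0.032, 0.707]
ft_force: [0.2, -0.6, -0.8]
grip_width: 0.0349
```

Run:
```python
from h import *; from rig import *
c=camera("side"); np.savez("side4.npz",**c); t=camera("top"); np.savez("top4.npz",**t)
cv2.imwrite("pics/t4.png",t["img"][:,:,::-1]); crop(c,200,80,400,340,2.3,"pics/s4.png")
def red(c,box,z):
    im=c["img"].astype(int); m=((im[...,0]>im[...,1]*1.6)&(im[...,0]>50)).astype(np.uint8); M=m*0; x0,y0,x1,y1=box; M[y0:y1,x0:x1]=m[y0:y1,x0:x1]
    n,l,st,ce=cv2.connectedComponentsWithStats(M)
    for i in range(1,n):
        if st[i,4]>5: print(ce[i].round(1),st[i,4],ray(c,ce[i],z).round(4))
red(c,(205,275,300,330),.02); red(t,(195,140,270,215),.022)
t0=load("top0.npz"); P=cloud(t0)
u,v=np.meshgrid(np.arange(640),np.arange(400)); m=(P[...,2]>.04)&(P[...,2]<.12)&(u>138)&(u<195)&(v>212)&(v<275)
p=P[m]; hull=cv2.convexHull((p[:,:2]*1000).astype(np.float32)).reshape(-1,2); print("rack x/y",hull.min(0),hull.max(0)); print(cv2.minAreaRect(hull))
plan([])
```

```text
[275.6 289.9] 88 [0.4882 0.2322 0.02  ]
[253.7 291.9] 89 [0.5327 0.2558 0.02  ]
[252.5 309.4] 96 [0.5111 0.2996 0.02  ]
[275.6 307.8] 92 [0.4656 0.2773 0.02  ]
[230.5 311.2] 101 [0.5539 0.3216 0.02  ]
rack x/y [240.01843 379.71725] [385.54413 462.1491 ]
((313.11328125, 420.84808349609375), (61.712520599365234, 139.7808837890625), 80.44548797607422)
t 7.15 pos [ 0.6676 -0.0525  0.2721] yaw 4.98 q1 -0.25 q6 -0.33 F [ 0.2  0.6 -0. ] w 34.7
```

View pics/s4.png

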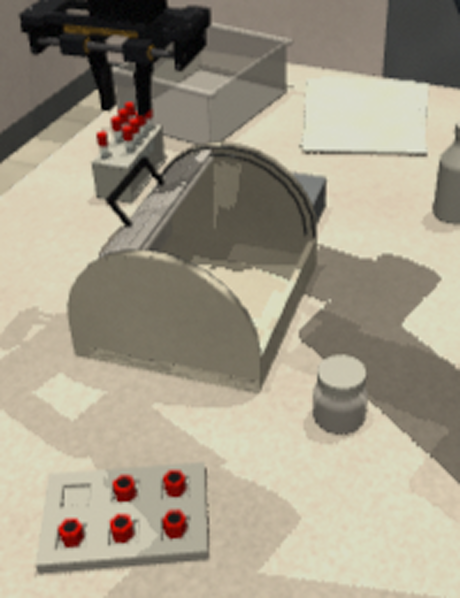

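View pics/t4.png

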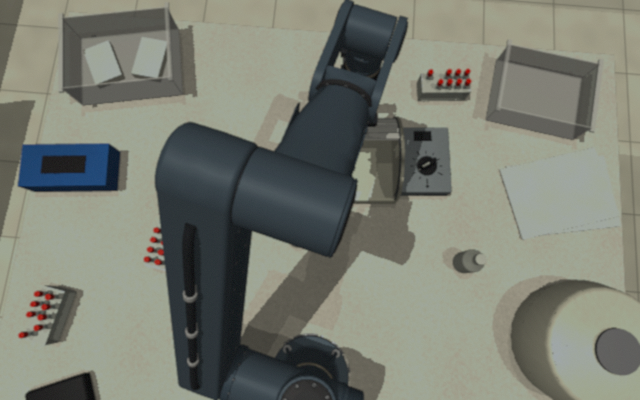

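The shutter stands open, handle at about (135,190) in the crop. Five caps are in place and the jar and rack are untouched. Next I'll go to cap D, nearest the box.

```bash
cat >> h.py <<'E'
TY=np.radians(-63.4); PY=BY-np.pi/2
CAPS=dict(A=(.553,.3206),B=(.5315,.255),C=(.510,.2988),D=(.4873,.231),E=(.4646,.2763))
def cp(k,z): return np.array([*CAPS[k],z])
def bp(x,y,z): return b2w([x,y,z])
E
python3 - <<'E'
from h import *
plan([(cp("D",.12),TY),(cp("D",.0165),TY)])
E
```

```text
t 7.15 pos [ 0.6676 -0.0525  0.2721] yaw 4.98 q1 -0.25 q6 -0.33 F [ 0.2  0.6 -0. ] w 34.7
[-154.6  152.8  298. ] [ 1.000e-03  1.194e+00 -3.000e-03]
[-154.4  256.3  297.9] [ 1.000e-03  1.194e+00 -3.000e-03]
```

Call:
jog_arm(
  series=[
    [-30,0,50,0,0.15,0,0.1],
    [-60,0,100,0,0.3,0,0.1],
    [-90,20,160,0,0.5,0,0.1],
    [-120,60,220,0,0.7,0,0.1],
    [-154,110,270,0,0.9,0,0.1],
    [-155,150,298,0,1.05,0,0.1],
    [-155,153,298,0,1.19,0,0.1],
    [-155,153,298,0,1.19,0,0.1],
    [-155,153,298,0,1.19,0,0.1],
    [-155,153,298,0,1.19,0,0.1],
  ],
  grip_force=12,
)

```text
time: 8.4
position: [0.4894, 0.2302, 0.1217]
tool_rot: [-0.602, 0.37, -0.371, 0.603]
ft_force: [0.6, -0.1, -0.2]
grip_width: 0.0391
```

Run:
```python
from h import *; from rig import *
plan([(cp("D",.12),TY),(cp("D",.0165),TY)])
c=camera("side"); crop(c,200,180,340,340,3.7,"pics/s5.png")
t=camera("top"); cv2.imwrite("pics/t5.png",t["img"][:,:,::-1]); np.savez("top5.npz",**t)
```

```text
t 8.40 pos [0.4894 0.2302 0.1217] yaw -63.21 q1 0.23 q6 1.34 F [ 0.6 -0.1 -0.2] w 39.1
[-1.7  1.7 -1.5] [-0.003  0.003  0.001]
[ -1.8 105.2  -1.7] [-0.003  0.003  0.001]
```

View pics/s5.png

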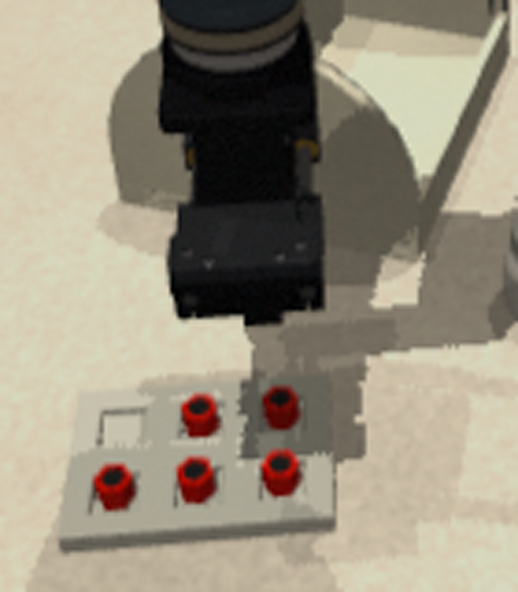

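Call:
jog_arm(
  series=[
    [-2,50,-2,0,0,0,0.1],
    [-2,95,-2,0,0,0,0.1],
    [-2,105,-2,0,0,0,0.1],
    [-2,105,-2,0,0,0,0.1],
    [-2,105,-2,0,0,0,1],
    [-2,105,-2,0,0,0,1],
    [-2,105,-2,0,0,0,1],
    [-2,105,-2,0,0,0,1],
  ],
)

```text
time: 9.5
position: [0.4858, 0.2317, 0.0163]
tool_rot: [-0.602, 0.37, -0.371, 0.603]
ft_force: [0.0, -0.2, 5.4]
grip_width: 0.02
```

Run:
```python
from h import *; from rig import *
plan([(bp(-84,-22,.2),PY),(bp(-84,-22,.035),PY)])
```

```text
t 9.50 pos [0.4858 0.2317 0.0163] yaw -63.19 q1 0.24 q6 1.34 F [ 0.  -0.2  5.4] w 20.0
[ 294.2   16.  -124.7] [-0.002  0.382  0.   ]
[ 294.2   16.2 -124.7] [-0.002  0.382  0.   ]
```

Call:
jog_arm(
  series=[
    [0,-60,0,0,0,0,1],
    [0,-120,0,0,0.1,0,1],
    [20,-175,-10,0,0.2,0,1],
    [75,-184,-32,0,0.38,0,1],
    [130,-184,-55,0,0.38,0,1],
    [185,-184,-78,0,0.38,0,1],
    [240,-184,-102,0,0.38,0,1],
    [290,-184,-123,0,0.38,0,1],
    [294,-184,-125,0,0.38,0,1],
    [294,-184,-125,0,0.38,0,1],
    [294,-184,-125,0,0.38,0,1],
  ],
)

```text
time: 10.88
position: [0.5055, -0.0855, 0.1993]
tool_rot: [0.522, -0.478, 0.477, -0.522]
ft_force: [0.3, 0.3, 0.0]
grip_width: 0.0198
```

Run:
```python
from h import *; from rig import *
plan([(bp(-84,-22,200),PY),(bp(-84,-22,31),PY)])
```

```text
t 10.88 pos [ 0.5055 -0.0855  0.1993] yaw -84.87 q1 -0.39 q6 1.09 F [0.3 0.3 0. ] w 19.8
[ 1.7 -0.7  1.5] [ 0.001  0.004 -0.001]
[  1.9 168.3   1.7] [ 0.001  0.004 -0.001]
```

Call:
jog_arm(
  series=[
    [2,50,2,0,0,0,1],
    [2,110,2,0,0,0,1],
    [2,155,2,0,0,0,1],
    [2,170,2,0,0,0,1],
    [2,170,2,0,0,0,1],
    [2,170,2,0,0,0,1],
  ],
)

```text
time: 11.62
position: [0.5096, -0.0891, 0.0311]
tool_rot: [-0.521, 0.476, -0.478, 0.522]
ft_force: [-0.7, -0.4, 0.1]
grip_width: 0.0197
```

Run:
```python
from h import *; from rig import *
plan([(bp(-84,-22,27),PY)])
c=camera("side"); crop(c,200,80,400,260,4,"pics/s6.png")
```

```text
t 11.62 pos [ 0.5096 -0.0891  0.0311] yaw -84.92 q1 -0.39 q6 1.09 F [-0.7 -0.4  0.1] w 19.7
[-2.2  4.1 -2.3] [-0.003  0.003  0.002]
```

View pics/s6.png

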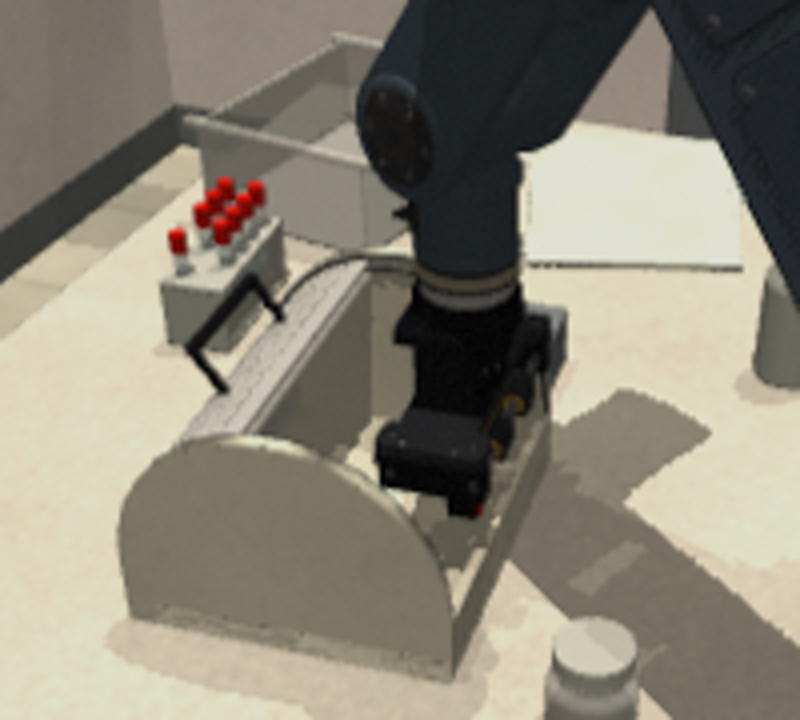

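The cap is held just above the floor at (465,508) in the crop, with the rail clear of both cheeks. I'll lower it and let go.

Call:
jog_arm(
  series=[
    [0,3,0,0,0,0,1],
    [0,3,0,0,0,0,1],
    [0,3,0,0,0,0,0.35],
    [0,3,0,0,0,0,0.35],
    [0,-5,0,0,0,0,0.35],
    [0,-50,0,0,0,0,0.3],
    [0,-110,0,0,0,0,0.3],
    [0,-165,0,0,0,0,0.1],
    [0,-170,0,0,0,0,0.1],
    [0,-170,0,0,0,0,0.1],
  ],
)

```text
time: 12.92
position: [0.508, -0.0888, 0.2]
tool_rot: [-0.521, 0.477, -0.478, 0.522]
ft_force: [0.6, -0.5, -0.8]
grip_width: 0.039
```

Run:
```python
from h import *; from rig import *
plan([(cp("B",.2),TY),(cp("B",.0165),TY)])
c=camera("side"); crop(c,200,80,400,340,2.3,"pics/s7.png")
```

```text
t 12.93 pos [ 0.508  -0.0888  0.2   ] yaw -84.97 q1 -0.39 q6 1.09 F [ 0.6 -0.5 -0.8] w 39.0
[-3.404e+02 -1.000e-01  5.360e+01] [-0.    -0.376  0.   ]
[-340.5  183.4   53.5] [-0.    -0.376  0.   ]
```

View pics/s7.png

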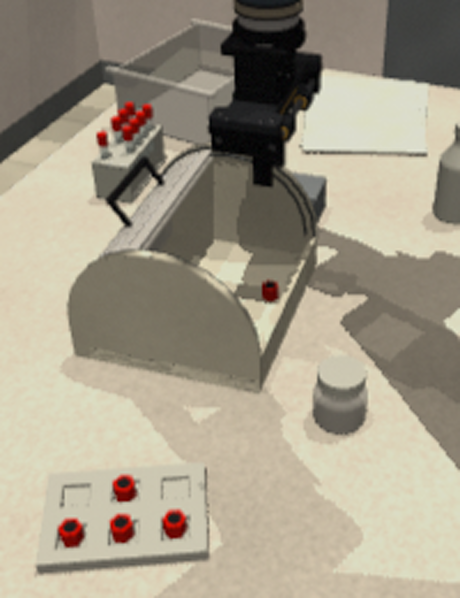

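Cap D stands on the chamber floor at (270,291) in the crop. Next is B.

Call:
jog_arm(
  series=[
    [-60,0,9,0,0,0,0.1],
    [-120,0,19,0,-0.1,0,0.1],
    [-180,0,28,0,-0.25,0,0.1],
    [-240,0,38,0,-0.38,0,0.1],
    [-300,20,47,0,-0.38,0,0.1],
    [-341,60,54,0,-0.38,0,0.1],
    [-341,110,54,0,-0.38,0,0.1],
    [-341,160,54,0,-0.38,0,0.1],
    [-341,160,54,0,-0.38,0,0.1],
    [-341,183,54,0,-0.38,0,0.1],
    [-341,183,54,0,-0.38,0,0.1],
    [-341,183,54,0,-0.38,0,1],
    [-341,183,54,0,-0.38,0,1],
    [-341,183,54,0,-0.38,0,1],
    [-341,183,54,0,-0.38,0,1],
  ],
)

```text
time: 14.85
position: [0.5329, 0.2556, 0.0178]
tool_rot: [-0.602, 0.37, -0.371, 0.603]
ft_force: [-1.4, -0.6, 6.7]
grip_width: 0.0204
```

Run:
```python
from h import *; from rig import *
plan([(bp(-53,-22,200),PY)])
```

```text
t 14.85 pos [0.5329 0.2556 0.0178] yaw -63.19 q1 0.26 q6 1.36 F [-1.4 -0.6  6.7] w 20.4
[ 305.9 -182.4 -148.4] [-0.002  0.382  0.   ]
```

Call:
jog_arm(
  series=[
    [0,-60,0,0,0,0,1],
    [0,-120,0,0,0.1,0,1],
    [20,-175,-10,0,0.2,0,1],
    [76,-182,-37,0,0.38,0,1],
    [132,-182,-64,0,0.38,0,1],
    [188,-182,-91,0,0.38,0,1],
    [244,-182,-118,0,0.38,0,1],
    [300,-182,-145,0,0.38,0,1],
    [306,-182,-148,0,0.38,0,1],
    [306,-182,-148,0,0.38,0,1],
    [306,-182,-148,0,0.38,0,1],
  ],
)

```text
time: 16.23
position: [0.5376, -0.0828, 0.1984]
tool_rot: [-0.522, 0.478, -0.477, 0.522]
ft_force: [0.8, -0.4, 0.4]
grip_width: 0.0206
```

Run:
```python
from h import *; from rig import *
plan([(bp(-53,-22,200),PY),(bp(-53,-22,28),PY)])
```

```text
t 16.23 pos [ 0.5376 -0.0828  0.1984] yaw -84.87 q1 -0.36 q6 1.12 F [ 0.8 -0.4  0.4] w 20.6
[ 1.7 -1.6  0.3] [ 0.001  0.004 -0.001]
[  1.9 170.4   0.4] [ 0.001  0.004 -0.001]
```

Call:
jog_arm(
  series=[
    [1,50,0,0,0,0,1],
    [1,110,0,0,0,0,1],
    [1,155,0,0,0,0,1],
    [1,169,0,0,0,0,1],
    [1,169,0,0,0,0,1],
    [1,170,0,0,0,0,1],
    [1,170,0,0,0,0,0.35],
    [1,170,0,0,0,0,0.35],
    [1,170,0,0,0,0,0.35],
    [1,160,0,0,0,0,0.35],
    [1,110,0,0,0,0,0.3],
    [1,50,0,0,0,0,0.3],
    [1,0,0,0,0,0,0.1],
    [1,0,0,0,0,0,0.1],
  ],
)

```text
time: 17.98
position: [0.5411, -0.0864, 0.2037]
tool_rot: [-0.52, 0.474, -0.481, 0.523]
ft_force: [0.3, -0.5, -0.1]
grip_width: 0.038
```

Run:
```python
from h import *; from rig import *
plan([(cp("C",.2),TY),(cp("C",.0175),TY)])
c=camera("side"); crop(c,200,80,400,340,2.3,"pics/s8.png")
```

```text
t 17.98 pos [ 0.5411 -0.0864  0.2037] yaw -84.96 q1 -0.36 q6 1.12 F [ 0.3 -0.5 -0.1] w 38.0
[-386.5    1.8    2.8] [-0.009 -0.376  0.007]
[-387.4  184.3    1. ] [-0.009 -0.376  0.007]
```

View pics/s8.png

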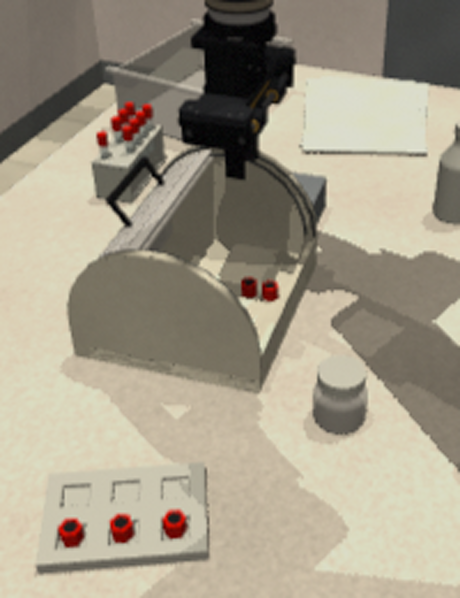

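Both caps stand side by side at (249,287) and (270,290) in the crop. Next is C.

Call:
jog_arm(
  series=[
    [-60,0,0,0,0,0,0.1],
    [-120,0,0,0,-0.1,0,0.1],
    [-180,0,1,0,-0.25,0,0.1],
    [-240,0,1,0,-0.38,0,0.1],
    [-300,0,1,0,-0.38,0,0.1],
    [-350,30,1,0,-0.38,0,0.1],
    [-386,70,1,0,-0.38,0,0.1],
    [-386,120,1,0,-0.38,0,0.1],
    [-386,160,1,0,-0.38,0,0.1],
    [-386,160,1,0,-0.38,0,0.1],
    [-386,182,1,0,-0.38,0,0.1],
    [-386,182,1,0,-0.38,0,0.1],
    [-386,182,1,0,-0.38,0,1],
    [-386,182,1,0,-0.38,0,1],
    [-386,182,1,0,-0.38,0,1],
    [-386,182,1,0,-0.38,0,1],
  ],
)

```text
time: 20.02
position: [0.5061, 0.2994, 0.0177]
tool_rot: [-0.602, 0.37, -0.371, 0.603]
ft_force: [-0.3, -0.5, 6.7]
grip_width: 0.0206
```

Run:
```python
from h import *; from rig import *
plan([(bp(-22,-22,200),PY)])
```

```text
t 20.02 pos [0.5061 0.2994 0.0177] yaw -63.20 q1 0.34 q6 1.45 F [-0.3 -0.5  6.7] w 20.6
[ 368.6 -182.4 -115.4] [-0.002  0.382 -0.   ]
```

Call:
jog_arm(
  series=[
    [0,-60,0,0,0,0,1],
    [0,-120,0,0,0.1,0,1],
    [20,-175,-6,0,0.2,0,1],
    [78,-182,-24,0,0.38,0,1],
    [136,-182,-43,0,0.38,0,1],
    [194,-182,-61,0,0.38,0,1],
    [252,-182,-79,0,0.38,0,1],
    [310,-182,-97,0,0.38,0,1],
    [366,-182,-115,0,0.38,0,1],
    [368,-182,-115,0,0.38,0,1],
    [368,-182,-115,0,0.38,0,1],
    [368,-182,-115,0,0.38,0,1],
  ],
)

```text
time: 21.52
position: [0.5679, -0.0794, 0.1984]
tool_rot: [0.522, -0.478, 0.477, -0.522]
ft_force: [0.1, 0.3, 0.5]
grip_width: 0.0204
```

Run:
```python
from h import *; from rig import *
plan([(bp(-23,-22,200),PY),(bp(-23,-22,29),PY)])
```

```text
t 21.52 pos [ 0.5679 -0.0794  0.1984] yaw -84.87 q1 -0.33 q6 1.15 F [0.1 0.3 0.5] w 20.4
[ 2.5 -1.6 -0.2] [ 0.001  0.004 -0.001]
[  2.6 169.4  -0. ] [ 0.001  0.004 -0.001]
```

Call:
jog_arm(
  series=[
    [1,50,-2,0,0,0,1],
    [1,110,-2,0,0,0,1],
    [1,155,-2,0,0,0,1],
    [1,169,-2,0,0,0,1],
    [1,169,-2,0,0,0,1],
    [1,170,-2,0,0,0,1],
    [1,170,-2,0,0,0,0.35],
    [1,170,-2,0,0,0,0.35],
    [1,170,-2,0,0,0,0.35],
    [1,160,-2,0,0,0,0.35],
    [1,110,-2,0,0,0,0.3],
    [1,50,-2,0,0,0,0.3],
    [1,0,-2,0,0,0,0.1],
    [1,0,-2,0,0,0,0.1],
    [1,0,-2,0,0,0,0.1],
  ],
)

```text
time: 23.4
position: [0.566, -0.0821, 0.1986]
tool_rot: [0.522, -0.478, 0.477, -0.521]
ft_force: [-1.2, 0.3, 0.2]
grip_width: 0.0386
```

Run:
```python
from h import *; from rig import *
plan([(cp("E",.2),TY),(cp("E",.0175),TY)])
c=camera("side"); crop(c,200,80,400,340,2.3,"pics/s9.png")
```

```text
t 23.40 pos [ 0.566  -0.0821  0.1986] yaw -84.97 q1 -0.34 q6 1.14 F [-1.2  0.3  0.2] w 38.6
[-365.9   -1.3  -69.6] [ 0.    -0.376 -0.   ]
[-365.9  181.2  -69.5] [ 0.    -0.376 -0.   ]
```

View pics/s9.png

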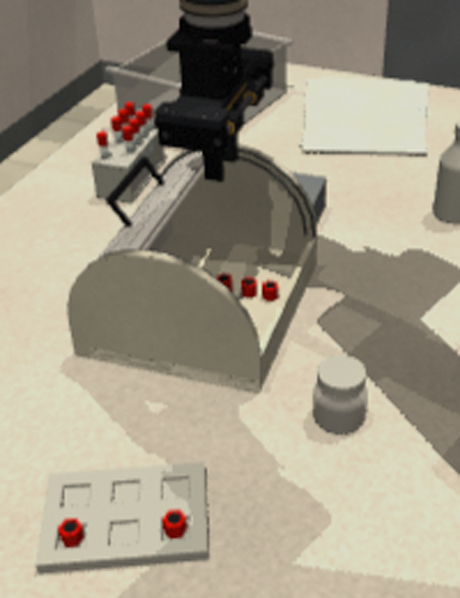

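Three caps stand in a row at about (225,283), (249,287) and (270,290) in the crop. Next is E.

Call:
jog_arm(
  series=[
    [-58,0,-11,0,0,0,0.1],
    [-116,0,-22,0,-0.1,0,0.1],
    [-174,0,-33,0,-0.25,0,0.1],
    [-232,0,-44,0,-0.38,0,0.1],
    [-290,0,-55,0,-0.38,0,0.1],
    [-340,30,-65,0,-0.38,0,0.1],
    [-366,70,-70,0,-0.38,0,0.1],
    [-366,120,-70,0,-0.38,0,0.1],
    [-366,160,-70,0,-0.38,0,0.1],
    [-366,160,-70,0,-0.38,0,0.1],
    [-366,181,-70,0,-0.38,0,0.1],
    [-366,181,-70,0,-0.38,0,0.1],
    [-366,181,-70,0,-0.38,0,1],
    [-366,181,-70,0,-0.38,0,1],
    [-366,181,-70,0,-0.38,0,1],
    [-366,181,-70,0,-0.38,0,1],
  ],
)

```text
time: 25.45
position: [0.4655, 0.2763, 0.0185]
tool_rot: [-0.602, 0.37, -0.371, 0.603]
ft_force: [-1.0, -0.2, 6.2]
grip_width: 0.0194
```

Run:
```python
from h import *; from rig import *
plan([(bp(-84,24,200),PY)])
```

```text
t 25.45 pos [0.4655 0.2763 0.0185] yaw -63.19 q1 0.33 q6 1.43 F [-1.  -0.2  6.2] w 19.4
[ 300.5 -181.6 -109.2] [-0.002  0.382 -0.   ]
```

Call:
jog_arm(
  series=[
    [0,-60,0,0,0,0,1],
    [0,-120,0,0,0.1,0,1],
    [20,-175,-7,0,0.2,0,1],
    [76,-181,-27,0,0.38,0,1],
    [132,-181,-48,0,0.38,0,1],
    [188,-181,-69,0,0.38,0,1],
    [244,-181,-89,0,0.38,0,1],
    [300,-181,-109,0,0.38,0,1],
    [300,-181,-109,0,0.38,0,1],
    [300,-181,-109,0,0.38,0,1],
    [300,-181,-109,0,0.38,0,1],
  ],
)

```text
time: 26.82
position: [0.5022, -0.0392, 0.1984]
tool_rot: [0.522, -0.477, 0.477, -0.522]
ft_force: [-0.0, 0.3, 0.5]
grip_width: 0.0197
```

Run:
```python
from h import *; from rig import *
plan([(bp(-84,24,200),PY),(bp(-84,24,29),PY)])
```

```text
t 26.82 pos [ 0.5022 -0.0392  0.1984] yaw -84.86 q1 -0.30 q6 1.18 F [-0.   0.3  0.5] w 19.7
[ 2.1 -1.6  0.9] [ 0.001  0.004 -0.001]
[  2.3 169.4   1. ] [ 0.001  0.004 -0.001]
```

Call:
jog_arm(
  series=[
    [3,50,1,0,0,0,1],
    [3,110,1,0,0,0,1],
    [3,155,1,0,0,0,1],
    [3,169,1,0,0,0,1],
    [3,169,1,0,0,0,1],
    [3,170,1,0,0,0,1],
    [3,170,1,0,0,0,0.38],
    [3,170,1,0,0,0,0.38],
    [3,170,1,0,0,0,0.38],
    [3,160,1,0,0,0,0.38],
    [3,110,1,0,0,0,0.38],
    [3,50,1,0,0,0,0.3],
    [3,0,1,0,0,0,0.1],
    [3,0,1,0,0,0,0.1],
    [3,0,1,0,0,0,0.1],
  ],
)

```text
time: 28.7
position: [0.5034, -0.0435, 0.1987]
tool_rot: [0.522, -0.478, 0.477, -0.521]
ft_force: [-0.5, -0.2, -0.5]
grip_width: 0.0385
```

Run:
```python
from h import *; from rig import *
plan([(cp("A",.2),TY),(cp("A",.0175),TY)])
c=camera("side"); crop(c,200,80,400,340,2.3,"pics/s10.png")
```

```text
t 28.70 pos [ 0.5034 -0.0435  0.1987] yaw -84.97 q1 -0.31 q6 1.18 F [-0.5 -0.2 -0.5] w 38.5
[-358.3   -1.3   81.3] [ 0.    -0.376 -0.   ]
[-358.3  181.2   81.4] [ 0.    -0.376 -0.   ]
```

View pics/s10.png

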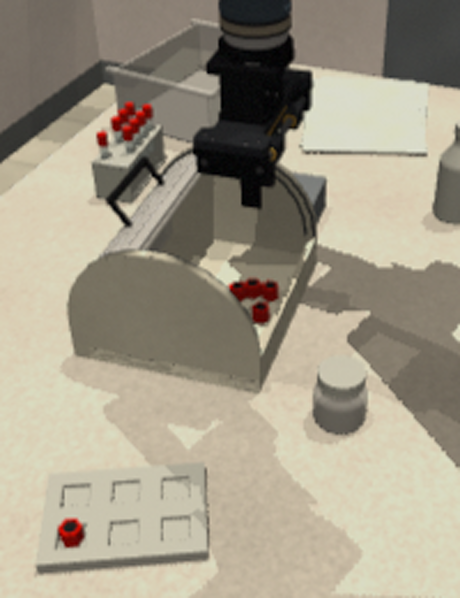

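The new cap stands at (261,312). The third cap shifted, from (225,283) to about (237,290), so I'll zoom in before placing the last one.

Run:
```python
from h import *; from rig import *
c=camera("side"); crop(c,285,190,335,230,15,"pics/s11.png")
t=camera("top"); crop(t,280,90,420,230,4,"pics/t11.png")
```

```text
(no output)
```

View pics/s11.png

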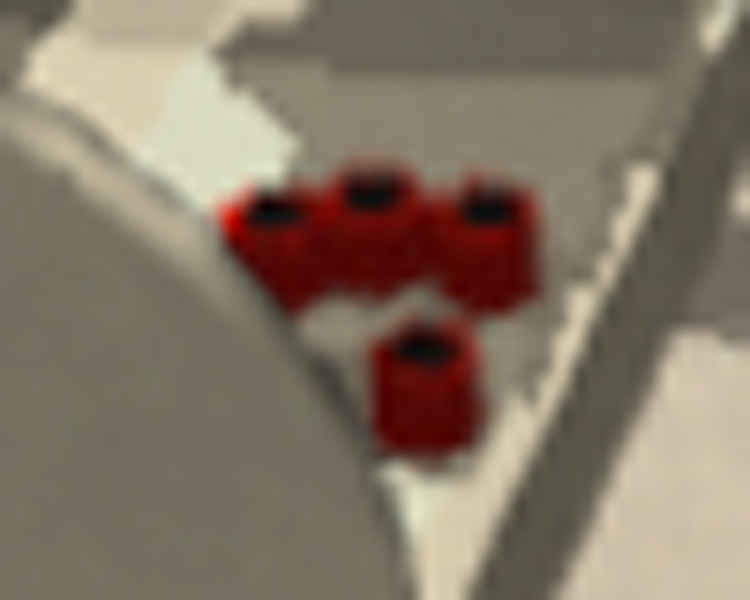

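View pics/t11.png

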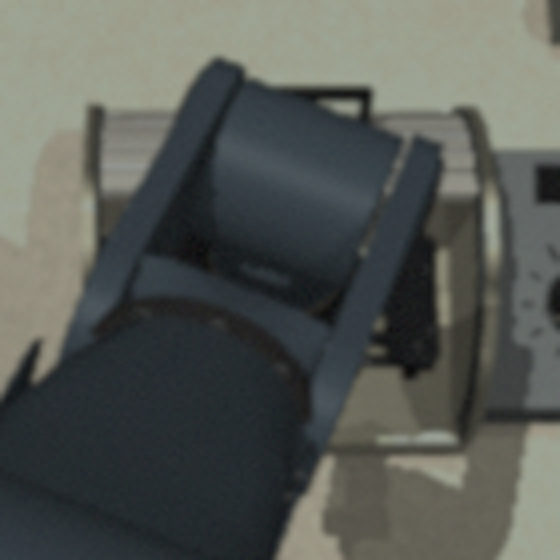

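Run:
```python
from h import *
c=load("side4.npz")
for uv in [(303.3,204),(309.7,202.8),(317.5,203.8),(313.2,213.2)]: print(w2b(ray(c,uv,.038)).round(0))
for p in [(-53,24,38),(-22,24,38),(-84,58,38),(-53,60,38),(-25,50,38)]: print(p,((proj(c,b2w(p))[0]-[200,80])*2.3).round())
```

```text
[-42. -11.  38.]
[-58. -22.  38.]
[-82. -23.  38.]
[-83.  22.  38.]
(-53, 24, 38) [237. 303.]
(-22, 24, 38) [214. 299.]
(-84, 58, 38) [253. 324.]
(-53, 60, 38) [228. 321.]
(-25, 50, 38) [209. 312.]
```

All four caps are upright on the floor. The shifted one is now at about box (-42,-11), clear of the free spot at (-21,25). I'll fetch the last cap, A.

Call:
jog_arm(
  series=[
    [-58,0,13,0,0,0,0.1],
    [-116,0,26,0,-0.1,0,0.1],
    [-174,0,39,0,-0.25,0,0.1],
    [-232,0,52,0,-0.38,0,0.1],
    [-290,0,65,0,-0.38,0,0.1],
    [-340,30,77,0,-0.38,0,0.1],
    [-358,70,81,0,-0.38,0,0.1],
    [-358,120,81,0,-0.38,0,0.1],
    [-358,160,81,0,-0.38,0,0.1],
    [-358,160,81,0,-0.38,0,0.1],
    [-358,181,81,0,-0.38,0,0.1],
    [-358,181,81,0,-0.38,0,0.1],
    [-358,181,81,0,-0.38,0,1],
    [-358,181,81,0,-0.38,0,1],
    [-358,181,81,0,-0.38,0,1],
    [-358,181,81,0,-0.38,0,1],
  ],
)

```text
time: 30.85
position: [0.554, 0.3202, 0.0185]
tool_rot: [-0.602, 0.37, -0.371, 0.603]
ft_force: [-0.3, 0.0, 4.6]
grip_width: 0.0196
```

Run:
```python
from h import *; from rig import *
plan([(bp(-21,25,200),PY)])
c=camera("side"); crop(c,200,180,350,340,4,"pics/s12.png")
```

```text
t 30.85 pos [0.554  0.3202 0.0185] yaw -63.20 q1 0.35 q6 1.45 F [-0.3  0.   4.6] w 19.6
[ 322.4 -181.6 -149.2] [-0.002  0.382 -0.   ]
```

View pics/s12.png

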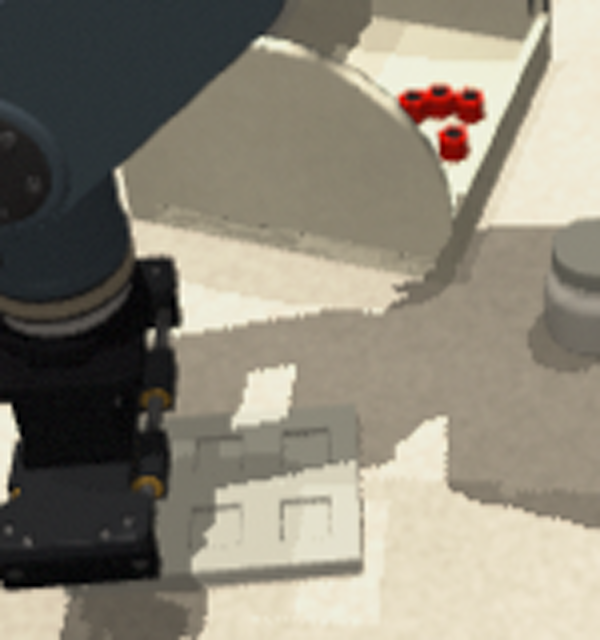

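The four placed caps haven't moved (around (410-480,100) and (453,142)), and A is gripped at 19.6 mm. I'll carry it over.

Call:
jog_arm(
  series=[
    [0,-60,0,0,0,0,1],
    [0,-120,0,0,0.1,0,1],
    [20,-175,-9,0,0.2,0,1],
    [74,-181,-34,0,0.38,0,1],
    [128,-181,-59,0,0.38,0,1],
    [182,-181,-84,0,0.38,0,1],
    [236,-181,-109,0,0.38,0,1],
    [290,-181,-134,0,0.38,0,1],
    [322,-181,-149,0,0.38,0,1],
    [322,-181,-149,0,0.38,0,1],
    [322,-181,-149,0,0.38,0,1],
  ],
)

```text
time: 32.28
position: [0.5651, -0.0339, 0.1983]
tool_rot: [-0.521, 0.478, -0.477, 0.521]
ft_force: [-0.7, 0.2, -0.1]
grip_width: 0.0196
```

Run:
```python
from h import *; from rig import *
plan([(bp(-21,25,200),PY),(bp(-21,25,29),PY)])
c=camera("side"); crop(c,200,80,400,340,2.3,"pics/s13.png")
```

```text
t 32.27 pos [ 0.5651 -0.0339  0.1983] yaw -84.98 q1 -0.26 q6 1.23 F [-0.7  0.2 -0.1] w 19.6
[ 1.1 -1.7  0.7] [ 0.001  0.002 -0.001]
[  1.2 169.3   0.8] [ 0.001  0.002 -0.001]
```

View pics/s13.png

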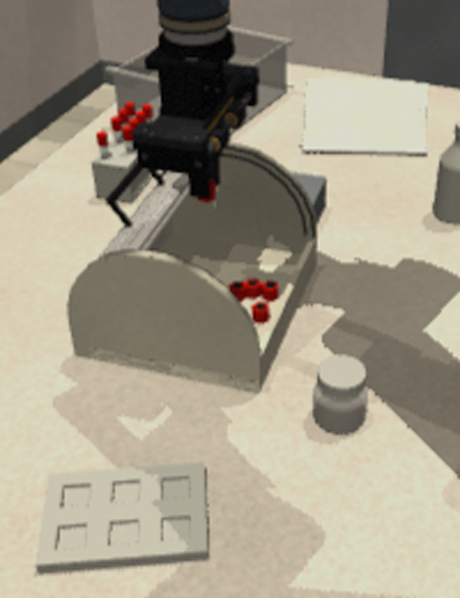

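Call:
jog_arm(
  series=[
    [1,50,1,0,0,0,1],
    [1,100,1,0,0,0,1],
    [1,140,1,0,0,0,1],
    [1,160,1,0,0,0,1],
    [1,160,1,0,0,0,1],
  ],
)

```text
time: 32.95
position: [0.5653, -0.0335, 0.037]
tool_rot: [0.523, -0.478, 0.476, -0.521]
ft_force: [0.1, 0.4, 0.3]
grip_width: 0.0194
```

Run:
```python
from h import *; from rig import *
plan([(bp(-21,25,28),PY)])
c=camera("side"); crop(c,250,140,350,230,7,"pics/s14.png")
```

```text
t 32.95 pos [ 0.5653 -0.0335  0.037 ] yaw -84.84 q1 -0.26 q6 1.22 F [0.1 0.4 0.3] w 19.4
[1.4 8.9 0.6] [ 0.004  0.005 -0.002]
```

View pics/s14.png

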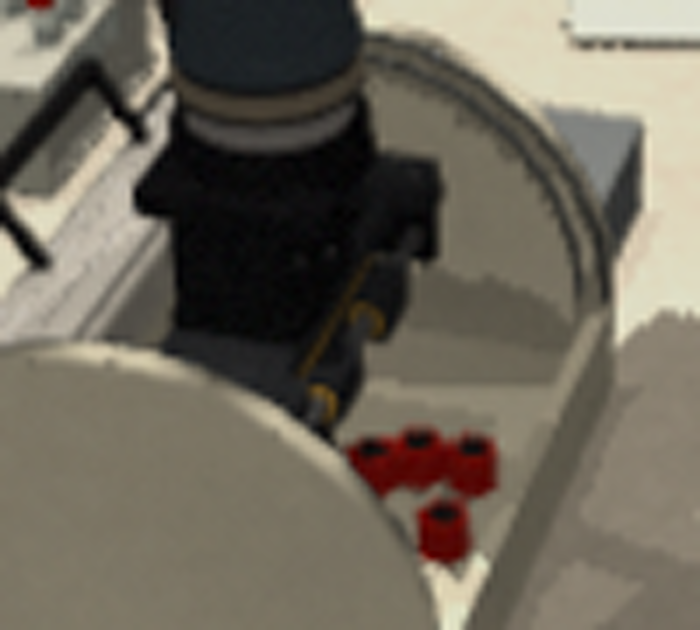

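No contact. I'll lower the last 8 mm, release it with a small opening and lift.

Call:
jog_arm(
  series=[
    [1,5,0,0,0,0,1],
    [1,8,0,0,0,0,1],
    [1,8,0,0,0,0,1],
    [1,8,0,0,0,0,0.4],
    [1,8,0,0,0,0,0.4],
    [1,8,0,0,0,0,0.4],
    [1,-2,0,0,0,0,0.4],
    [1,-50,0,0,0,0,0.4],
    [1,-110,0,0,0,0,0.3],
    [1,-160,0,0,0,0,0.3],
    [1,-210,0,0,0,0,0.3],
    [1,-220,0,0,0,0,0.3],
    [1,-220,0,0,0,0,0.3],
  ],
)

```text
time: 34.62
position: [0.5667, -0.0364, 0.2593]
tool_rot: [-0.521, 0.477, -0.478, 0.522]
ft_force: [-0.9, 0.7, 0.2]
grip_width: 0.0304
```

Run:
```python
from h import *; from rig import *
a=np.arctan2(63,-136)-1.75; h=[150*np.cos(a),0,150*np.sin(a)+55]; print(h)
plan([(b2w(h)+[0,0,.09],BY),(b2w(h)+[0,0,-.01],BY)])
c=camera("side"); crop(c,220,100,350,240,5,"pics/s15.png"); np.savez("side15.npz",**c)
```

```text
[np.float64(86.29972635410121), 0, np.float64(177.68804844485567)]
t 34.62 pos [ 0.5667 -0.0364  0.2593] yaw -84.97 q1 -0.26 q6 1.22 F [-0.9  0.7  0.2] w 30.4
[ 23.7  -8.2 106.6] [-1.000e-03 -1.568e+00  1.000e-03]
[ 23.6  91.8 106.5] [-1.000e-03 -1.568e+00  1.000e-03]
```

View pics/s15.png

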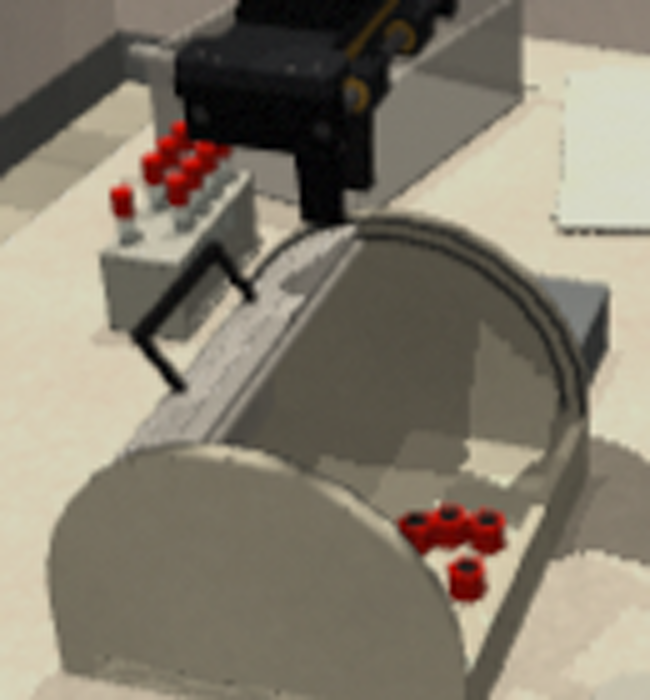

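The handle sits at (175,290), fully open. The fifth cap is hidden behind the near cheek, so I'll move aside and check with the top camera before shutting.

Call:
jog_arm(
  series=[
    [-60,-20,-10,0,0,0,0.3],
    [-120,-20,-20,0,0,0,0.3],
    [-180,-20,-30,0,0,0,0.3],
    [-240,-20,-40,0,0,0,0.3],
    [-300,-20,-50,0,0,0,0.3],
    [-360,-20,-60,0,0,0,0.3],
    [-400,-20,-60,0,0,0,0.3],
    [-400,-20,-60,0,0,0,0.3],
  ],
)

```text
time: 35.67
position: [0.47, 0.3588, 0.2758]
tool_rot: [0.524, -0.477, 0.476, -0.521]
ft_force: [-1.0, -1.5, -0.0]
grip_width: 0.0302
```

Run:
```python
from h import *; from rig import *
a=np.arctan2(63,-136)-1.75; h=[150*np.cos(a),0,150*np.sin(a)+55]
c=camera("top"); crop(c,270,90,470,230,4,"pics/t16.png"); np.savez("top16.npz",**c)
print(proj(c,b2w([h[0],50,h[2]])),proj(c,b2w([h[0],-50,h[2]])), proj(c,b2w([-21,25,38])))
plan([(b2w(h)+[0,0,.09],BY),(b2w(h)+[0,0,-.01],BY)])
im=c["img"].astype(int); m=((im[...,0]>im[...,1]*1.6)&(im[...,0]>50)).astype(np.uint8); m[:,:290]=0;m[:,410:]=0;m[:110]=0;m[220:]=0
n,l,st,ce=cv2.connectedComponentsWithStats(m)
for i in range(1,n): print(ce[i],st[i,4],w2b(ray(c,ce[i],.034)).round(0))
```

```text
[[331.5487989  113.63794896]] [[370.29147568 113.67266056]] [[338.9997145  167.76519874]]
t 35.73 pos [0.4704 0.3571 0.276 ] yaw -84.82 q1 0.46 q6 1.94 F [-1.   0.  -0.9] w 30.5
[424.5   8.5 166.9] [ 0.005 -1.566 -0.002]
[424.3 108.5 167.4] [ 0.005 -1.566 -0.002]
[339.75675676 168.16216216] 37 [-21.  23.  34.]
[354.95901639 182.62295082] 122 [-63. -20.  34.]
[340.60606061 190.27272727] 33 [-85.  21.  34.]
```

View pics/t16.png

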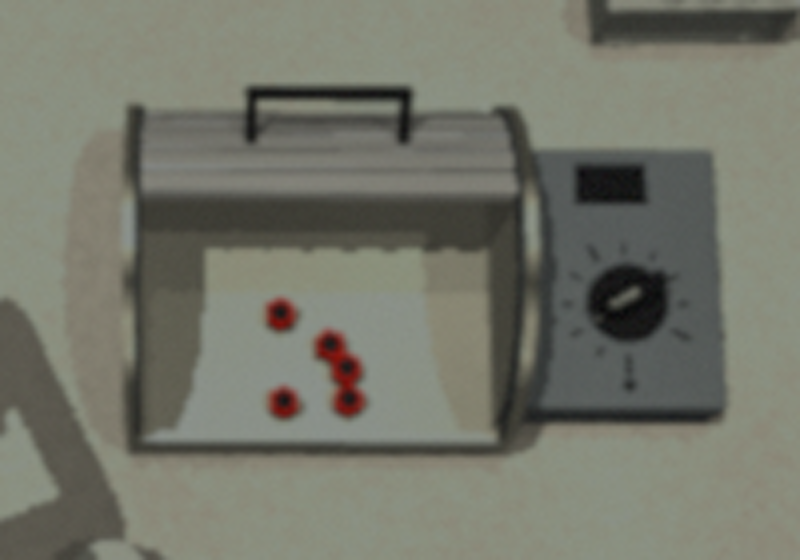

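All five caps stand on the floor, clear of the shutter's path: (281,314), (330,345), (347,368), (348,401) and (284,402) in the crop. The handle is at (330,93), where predicted. I'll go over it now.

Call:
jog_arm(
  series=[
    [52,0,20,0,-0.17,0,0.3],
    [104,0,41,0,-0.34,0,0.3],
    [156,0,61,0,-0.51,0,0.3],
    [208,0,82,0,-0.68,0,0.3],
    [260,0,102,0,-0.85,0,0.3],
    [312,0,123,0,-1.02,0,0.3],
    [364,0,143,0,-1.2,0,0.3],
    [424,0,167,0,-1.38,0,0.3],
    [424,0,167,0,-1.57,0,0.3],
    [424,0,167,0,-1.57,0,0.3],
    [424,0,167,0,-1.57,0,0.3],
  ],
)

```text
time: 37.1
position: [0.6745, -0.0512, 0.2778]
tool_rot: [-0.706, -0.029, 0.03, 0.707]
ft_force: [-0.1, -0.2, -0.1]
grip_width: 0.0305
```

Run:
```python
from h import *; from rig import *
plan([(b2w([86.3,0,177.7])+[0,0,-.01],BY)])
```

```text
t 37.10 pos [ 0.6745 -0.0512  0.2778] yaw 4.80 q1 -0.24 q6 -0.32 F [-0.1 -0.2 -0.1] w 30.5
[  0.8 110.1   0.4] [-0.001 -0.002 -0.002]
```

Call:
jog_arm(
  series=[
    [1,50,0,0,0,0,0.3],
    [1,95,0,0,0,0,0.3],
    [1,110,0,0,0,0,0.3],
    [1,110,0,0,0,0,0.3],
    [1,110,0,0,0,0,1],
    [1,110,0,0,0,0,1],
    [1,110,0,0,0,0,1],
    [1,110,0,0,0,0,1],
  ],
  grip_force=25,
)

```text
time: 38.1
position: [0.6775, -0.051, 0.17]
tool_rot: [0.707, 0.032, -0.03, -0.706]
ft_force: [0.2, -0.1, 4.7]
grip_width: 0.0092
```

Run:
```python
from h import *; from rig import *
plan([]); o=get_obs(); print(w2b(o["position"]))
a0=np.arctan2(63,-136)-1.75
for th in np.arange(1,18)*1.75/17:
    a=a0+th; d=150*np.array([np.cos(a)-np.cos(a0), np.sin(a)-np.sin(a0)]); print("[%d,%d,0]"%(round(d[0]),round(-d[1])),end=" ")
```

```text
t 38.10 pos [ 0.6775 -0.051   0.17  ] yaw 4.97 q1 -0.24 q6 -0.33 F [ 0.2 -0.1  4.7] w 9.2
[ 88.77948169  -0.63038206 170.00528288]
[-13,-8,0] [-27,-15,0] [-41,-20,0] [-56,-24,0] [-72,-27,0] [-87,-27,0] [-102,-26,0] [-118,-24,0] [-133,-20,0] [-147,-14,0] [-161,-8,0] [-174,1,0] [-186,10,0] [-197,21,0] [-207,33,0] [-215,46,0] [-222,60,0]
```

Call:
jog_arm(
  series=[
    [-13,-8,0,0,0,0,1],
    [-27,-15,0,0,0,0,1],
    [-41,-20,0,0,0,0,1],
    [-56,-24,0,0,0,0,1],
    [-72,-27,0,0,0,0,1],
    [-87,-27,0,0,0,0,1],
    [-102,-26,0,0,0,0,1],
    [-118,-24,0,0,0,0,1],
    [-133,-20,0,0,0,0,1],
    [-147,-14,0,0,0,0,1],
    [-147,-14,0,0,0,0,1],
  ],
)

```text
time: 39.48
position: [0.5261, -0.0631, 0.1819]
tool_rot: [-0.706, -0.028, 0.033, 0.707]
ft_force: [-2.2, 1.1, 4.6]
grip_width: 0.0092
```

Run:
```python
from h import *; from rig import *
plan([]); o=get_obs(); print(w2b(o["position"]))
```

```text
t 39.48 pos [ 0.5261 -0.0631  0.1819] yaw 4.97 q1 -0.33 q6 -0.42 F [-2.2  1.1  4.6] w 9.2
[-63.09970468   0.25040185 181.86563833]
```

Call:
jog_arm(
  series=[
    [-14,6,0,0,0,0,1],
    [-27,15,0,0,0,0,1],
    [-39,24,0,0,0,0,1],
    [-50,35,0,0,0,0,1],
    [-60,47,0,0,0,0,1],
    [-68,60,0,0,0,0,1],
    [-75,74,0,0,0,0,1],
    [-76,77,0,0,0,0,1],
    [-76,77,0,0,0,0,1],
  ],
)

```text
time: 40.6
position: [0.4557, -0.0702, 0.108]
tool_rot: [0.707, 0.032, -0.029, -0.706]
ft_force: [-0.6, 6.4, 21.9]
grip_width: 0.0091
```

Run:
```python
from h import *; from rig import *
plan([]); o=get_obs(); print(w2b(o["position"]))
c=camera("side"); crop(c,200,80,400,260,4,"pics/s17.png")
```

```text
t 40.60 pos [ 0.4557 -0.0702  0.108 ] yaw 4.96 q1 -0.40 q6 -0.48 F [-0.6  6.4 21.9] w 9.1
[-133.8341394    -0.79045278  107.97069193]
```

View pics/s17.png

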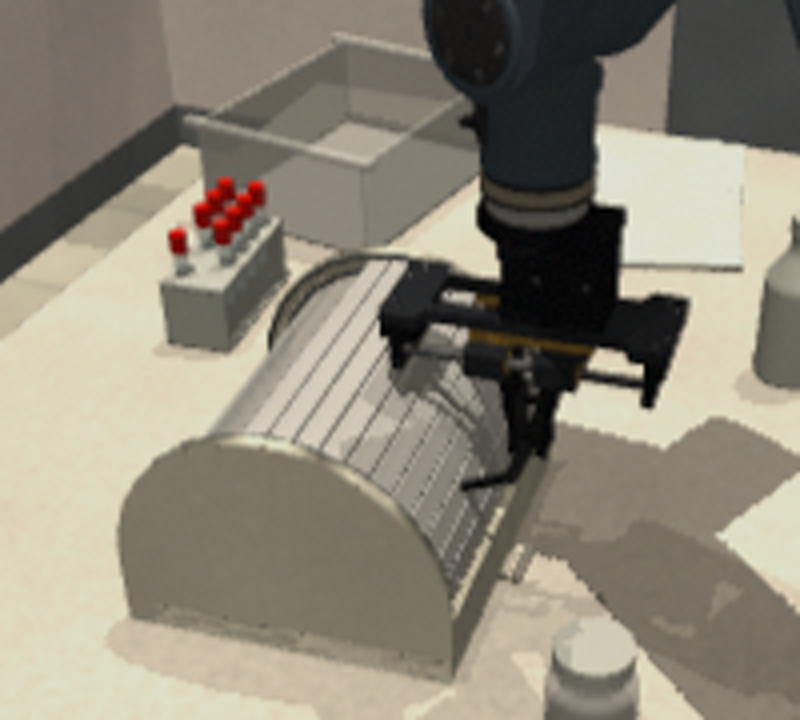

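The handle is back at its shut position (box x -134, z 108, 22 N against the stop). I'll let go and lift clear. For the dial, the 190 mm rail would hit the cheek if the tool stayed vertical, so I'll lean the tool about 18° away from the cheek while turning.

Call:
jog_arm(
  series=[
    [0,0,0,0,0,0,0.4],
    [0,0,0,0,0,0,0.4],
    [0,0,0,0,0,0,0.4],
    [0,-50,0,0,0,0,0.4],
    [0,-110,0,0,0,0,0.1],
    [0,-150,0,0,0,0,0.1],
    [0,-150,0,0,0,0,0.1],
  ],
)

```text
time: 41.52
position: [0.456, -0.0712, 0.2581]
tool_rot: [0.708, 0.033, -0.029, -0.705]
ft_force: [0.5, 0.0, -0.3]
grip_width: 0.0384
```

```bash
cat >> h.py <<'E'
AL=np.radians(18)
def lean(psi): # psi: wanted jaw yaw in box frame (rad)
    th=np.arctan2(np.sin(psi)/np.cos(AL),np.cos(psi))
    return (R.from_euler('z',BY)*R.from_euler('x',AL)).as_matrix()@tool(th)
def planR(targets):
    from rig import get_obs
    o=get_obs(); Rc=R.from_quat(o["tool_rot"]).as_matrix(); p=o["position"]
    print("t %.2f box %s q %s F %s w %.1f"%(o["time"],w2b(p).round(1),o["q"].round(2),o["ft_force"].round(1),o["grip_width"]*1e3))
    for P,Rt in targets:
        d=Rc.T@(np.asarray(P)-p)*1000; r=R.from_matrix(Rc.T@Rt).as_rotvec(); print([round(float(x)) for x in d]+[round(float(x),2) for x in r])
E
python3 - <<'E'
from h import *; from rig import *
c=camera("side"); crop(c,200,80,400,260,4,"pics/s18.png")
D=[-20,-215+2.5]
planR([(b2w([*D,190]),lean(np.radians(30))),(b2w([*D,76]),lean(np.radians(30)))])
E
```

```text
t 41.58 box [-135.1   -1.   256.2] q [-0.4   0.26  1.79 -0.    1.09 -0.48] F [-0.3 -0.1  0.6] w 38.3
[115, 67, -212, 0.31, -0.54, -0.08]
[114, 181, -211, 0.31, -0.54, -0.08]
```

View pics/s18.png

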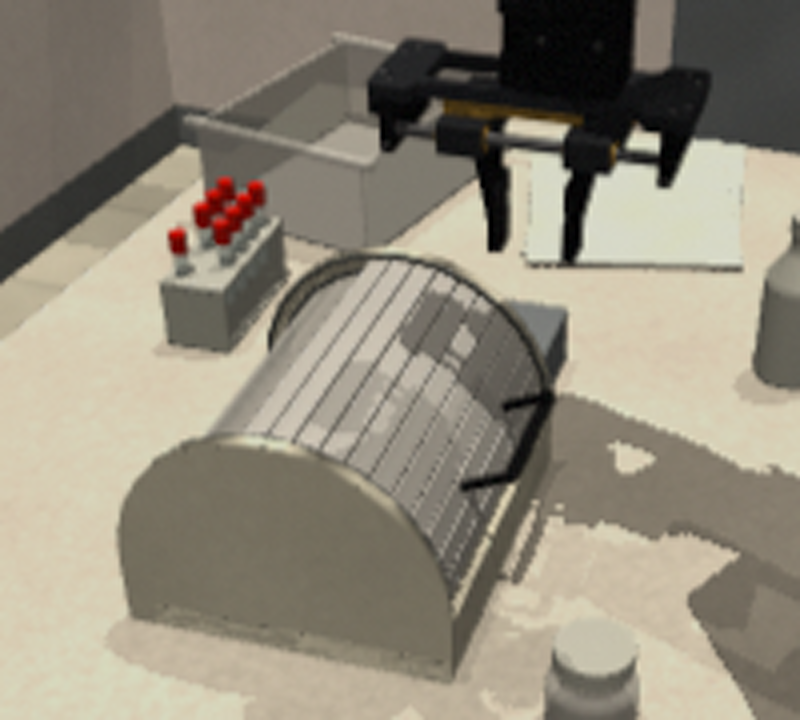

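The shutter is shut, with the handle at (530,440) in the crop. I'll move over the dial at height with the lean.

Call:
jog_arm(
  series=[
    [20,0,-40,0.05,-0.09,-0.01,0.1],
    [45,0,-80,0.1,-0.18,-0.02,0.1],
    [70,0,-120,0.16,-0.27,-0.04,0.1],
    [90,0,-165,0.22,-0.38,-0.05,0.1],
    [115,10,-212,0.31,-0.54,-0.08,0.1],
    [115,30,-212,0.31,-0.54,-0.08,0.1],
    [115,40,-212,0.31,-0.54,-0.08,0.1],
    [115,40,-212,0.31,-0.54,-0.08,0.1],
    [115,40,-212,0.31,-0.54,-0.08,0.1],
  ],
)

```text
time: 42.7
position: [0.5873, -0.2706, 0.2163]
tool_rot: [-0.555, -0.24, 0.194, 0.772]
ft_force: [0.5, 0.1, 0.2]
grip_width: 0.0395
```

Run:
```python
from h import *; from rig import *
D=[-20,-215+2.5]
planR([(b2w([*D,120]),lean(np.radians(30))),(b2w([*D,76]),lean(np.radians(30)))])
c=camera("side"); crop(c,200,60,420,220,3.5,"pics/s19.png")
c=camera("top"); cv2.imwrite("pics/t19.png",c["img"][80:320,220:520,::-1])
```

```text
t 42.70 box [ -19.8 -211.7  216.3] q [-0.71  0.65  1.25  0.22  1.48 -1.39] F [0.5 0.1 0.2] w 39.5
[-16, 91, -26, -0.0, 0.0, -0.0]
[-22, 133, -38, -0.0, 0.0, -0.0]
```

View pics/s19.png

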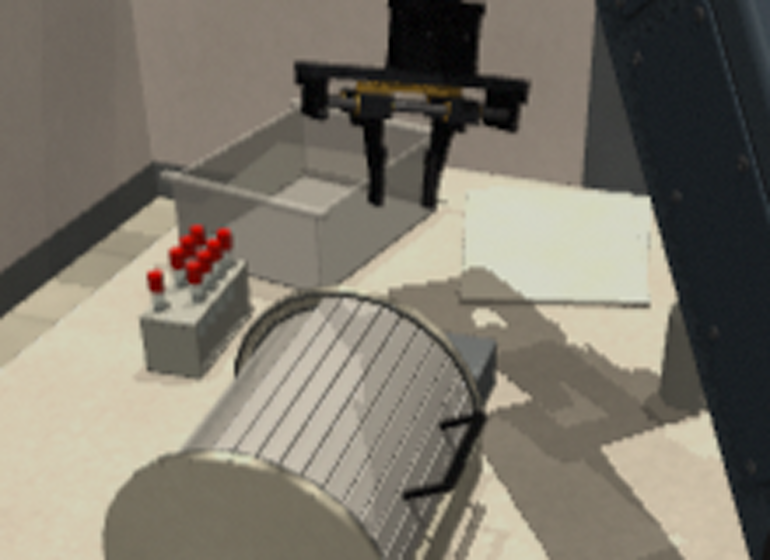

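View pics/t19.png

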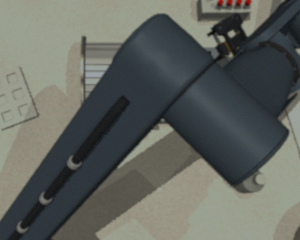

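Call:
jog_arm(
  series=[
    [-8,50,-14,0,0,0,0.1],
    [-15,95,-27,0,0,0,0.1],
    [-19,118,-34,0,0,0,0.1],
    [-22,133,-38,0,0,0,0.1],
    [-22,133,-38,0,0,0,0.1],
    [-22,133,-38,0,0,0,0.1],
  ],
)

```text
time: 43.55
position: [0.5882, -0.2724, 0.077]
tool_rot: [-0.556, -0.241, 0.193, 0.772]
ft_force: [0.7, 0.8, 0.9]
grip_width: 0.0392
```

Run:
```python
from h import *; from rig import *
D=[-20,-215+2.5]
planR([(b2w([*D,76]),lean(np.radians(30)))])
c=camera("side"); crop(c,230,60,390,200,4.5,"pics/s20.png")
```

```text
t 43.55 box [ -19.1 -213.6   77. ] q [-0.71  0.81  1.34  0.23  1.23 -1.44] F [0.7 0.8 0.9] w 39.2
[0, 1, 1, -0.0, 0.0, -0.0]
```

View pics/s20.png

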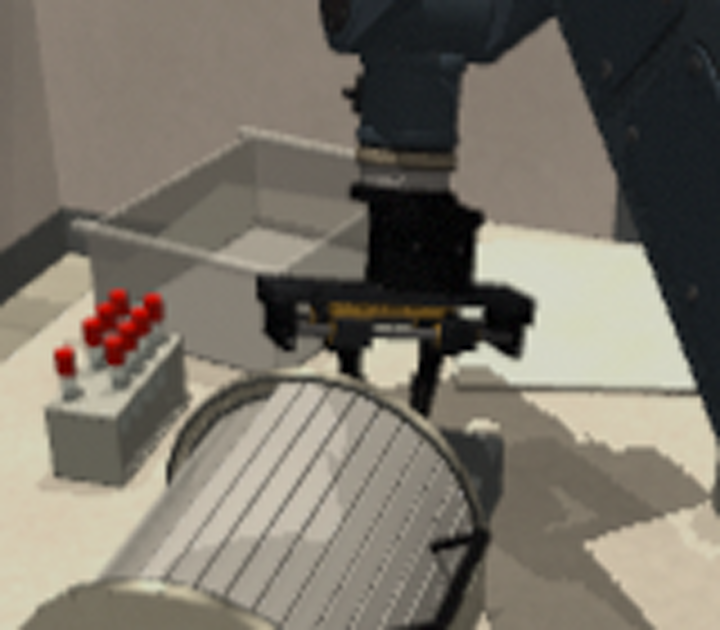

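No contact yet, and the rail is clear of the cheek. I'll close on the bar.

Call:
jog_arm(
  series=[
    [0,0,0,0,0,0,0.5],
    [0,0,0,0,0,0,1],
    [0,0,0,0,0,0,1],
    [0,0,0,0,0,0,1],
    [0,0,0,0,0,0,1],
  ],
  grip_force=20,
)

```text
time: 44.22
position: [0.5875, -0.2719, 0.0758]
tool_rot: [-0.555, -0.24, 0.194, 0.773]
ft_force: [0.9, 0.2, 2.2]
grip_width: 0.0141
```

Run:
```python
from h import *; from rig import *
o=get_obs(); p=w2b(o["position"]); print("moment",o["moment"])
T=[]
for i in range(1,16):
    T.append((o["position"],lean(np.radians(30-10*i))))
planR(T)
```

```text
moment [-0.22574118  0.08704178 -0.0647919 ]
t 44.23 box [ -19.7 -212.9   75.8] q [-0.71  0.82  1.34  0.23  1.23 -1.44] F [0.9 0.2 2.2] w 14.1
[0, 0, 0, -0.0, 0.18, -0.0]
[0, 0, 0, -0.0, 0.36, -0.01]
[0, 0, 0, -0.0, 0.55, -0.01]
[0, 0, 0, -0.0, 0.73, -0.01]
[0, 0, 0, -0.0, 0.91, -0.01]
[0, 0, 0, -0.0, 1.09, -0.01]
[0, 0, 0, -0.0, 1.27, -0.01]
[0, 0, 0, -0.0, 1.44, -0.01]
[0, 0, 0, -0.0, 1.61, -0.01]
[0, 0, 0, 0.0, 1.78, -0.01]
[0, 0, 0, 0.0, 1.95, -0.01]
[0, 0, 0, 0.0, 2.12, -0.01]
[0, 0, 0, 0.0, 2.28, -0.01]
[0, 0, 0, 0.0, 2.45, -0.01]
[0, 0, 0, 0.0, 2.62, -0.01]
```

Call:
jog_arm(
  series=[
    [0,0,0,0,0.15,0,1],
    [0,0,0,0,0.3,0,1],
    [0,0,0,0,0.45,0,1],
    [0,0,0,0,0.6,0,1],
    [0,0,0,0,0.75,0,1],
    [0,0,0,0,0.9,0,1],
    [0,0,0,0,1.05,0,1],
    [0,0,0,0,1.08,0,1],
  ],
)

```text
time: 45.22
position: [0.5897, -0.2716, 0.0765]
tool_rot: [-0.575, 0.19, -0.121, 0.787]
ft_force: [5.2, 2.5, 3.8]
grip_width: 0.0141
```

Run:
```python
from h import *; from rig import *
o=get_obs(); p=w2b(o["position"]); print("moment",o["moment"])
planR([(o["position"],lean(np.radians(-120)))])
c=camera("side"); crop(c,230,60,390,200,4.5,"pics/s21.png")
```

```text
moment [ 0.26582447 -1.19547715 -0.3037032 ]
t 45.23 box [ -17.5 -212.8   76.5] q [-0.71  0.82  1.34  0.23  1.23 -0.36] F [5.2 2.5 3.8] w 14.1
[0, 0, 0, 0.0, 1.54, -0.0]
```

View pics/s21.png

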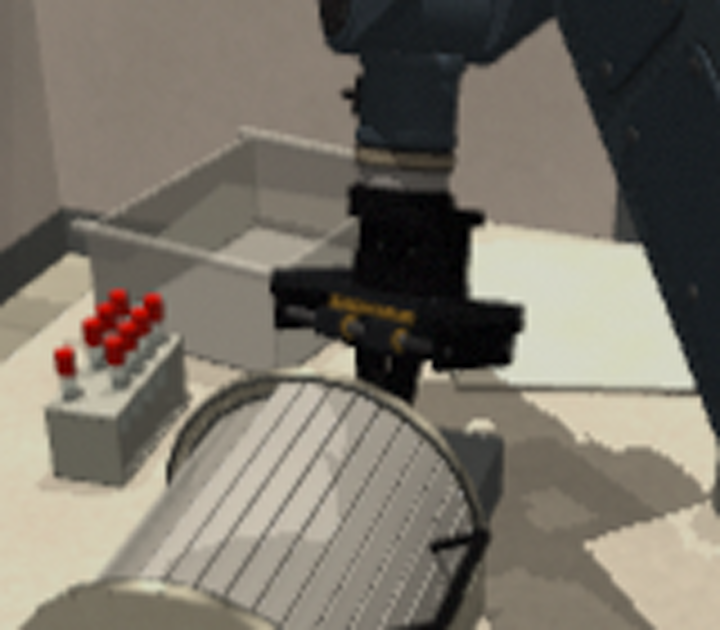

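Call:
jog_arm(
  series=[
    [0,0,0,0,0.15,0,1],
    [0,0,0,0,0.3,0,1],
    [0,0,0,0,0.45,0,1],
    [0,0,0,0,0.6,0,1],
    [0,0,0,0,0.75,0,1],
    [0,0,0,0,0.9,0,1],
    [0,0,0,0,1.05,0,1],
    [0,0,0,0,1.05,0,1],
  ],
)

```text
time: 46.28
position: [0.59, -0.2737, 0.0767]
tool_rot: [-0.439, 0.556, -0.394, 0.586]
ft_force: [5.5, -0.6, 4.7]
grip_width: 0.0164
```

Run:
```python
from h import *; from rig import *
o=get_obs(); p=w2b(o["position"]); print("moment",o["moment"])
planR([(o["position"],lean(np.radians(-120)))])
c=camera("side"); crop(c,230,60,390,200,4.5,"pics/s22.png")
```

```text
moment [-0.40535674 -0.94876373 -0.31625512]
t 46.27 box [ -17.5 -215.    76.7] q [-0.71  0.81  1.34  0.23  1.23  0.68] F [ 5.5 -0.6  4.7] w 16.4
[0, 0, 0, 0.0, 0.49, 0.0]
```

View pics/s22.png

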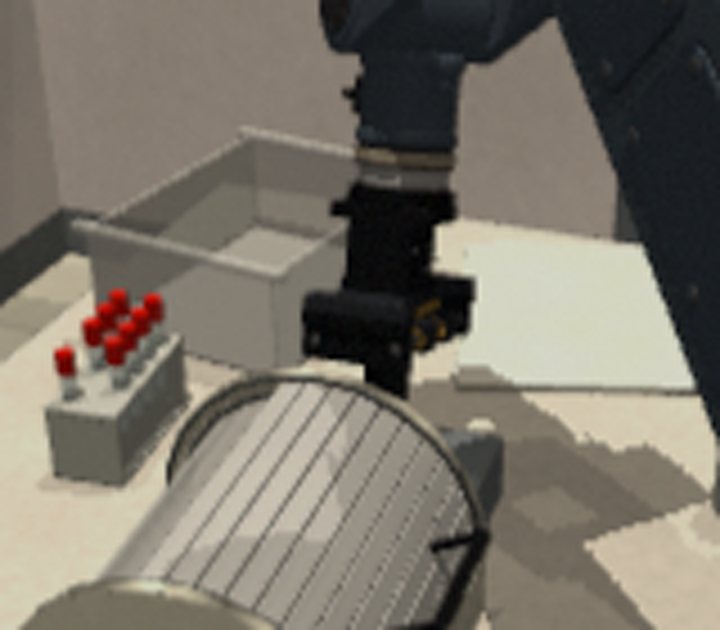

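Call:
jog_arm(
  series=[
    [0,0,0,0,0.15,0,1],
    [0,0,0,0,0.3,0,1],
    [0,0,0,0,0.45,0,1],
    [0,0,0,0,0.51,0,1],
    [0,0,0,0,0.51,0,1],
    [0,0,0,0,0.51,0,1],
  ],
)

```text
time: 47.08
position: [0.5892, -0.274, 0.0769]
tool_rot: [-0.326, 0.686, -0.491, 0.426]
ft_force: [3.6, -1.6, 5.6]
grip_width: 0.0159
```

Run:
```python
from h import *; from rig import *
o=get_obs(); p=w2b(o["position"]); print("moment",o["moment"])
planR([(o["position"],lean(np.radians(-120)))])
```

```text
moment [-0.41788996 -0.52617204 -0.22339399]
t 47.08 box [ -18.2 -215.2   76.9] q [-0.71  0.81  1.34  0.23  1.23  1.19] F [ 3.6 -1.6  5.6] w 15.9
[0, 0, 0, 0.0, -0.02, 0.0]
```

Release gently, then withdraw along the tool axis.

Call:
jog_arm(
  series=[
    [0,0,0,0,0,0,0.5],
    [0,0,0,0,0,0,0.35],
    [0,0,0,0,0,0,0.35],
    [0,-10,0,0,0,0,0.35],
    [0,-30,0,0,0,0,0.35],
    [0,-80,0,0,0,0,0.35],
    [0,-140,0,0,0,0,0.35],
    [0,-190,0,0,0,0,0.35],
    [0,-190,0,0,0,0,0.35],
  ],
)

```text
time: 48.2
position: [0.5955, -0.3339, 0.2619]
tool_rot: [-0.325, 0.685, -0.494, 0.426]
ft_force: [0.4, -0.3, -0.4]
grip_width: 0.0282
```

Run:
```python
from h import *; from rig import *
planR([(np.array([.47,.34,.28]),tool(PY))])
c=camera("side"); crop(c,200,60,420,220,3.5,"pics/s23.png")
```

```text
t 48.20 box [ -17.1 -275.4  261.9] q [-0.77  0.67  1.08  0.2   1.62  1.23] F [ 0.4 -0.3 -0.4] w 28.2
[-534, 189, -386, 0.08, -0.52, -0.3]
```

View pics/s23.png

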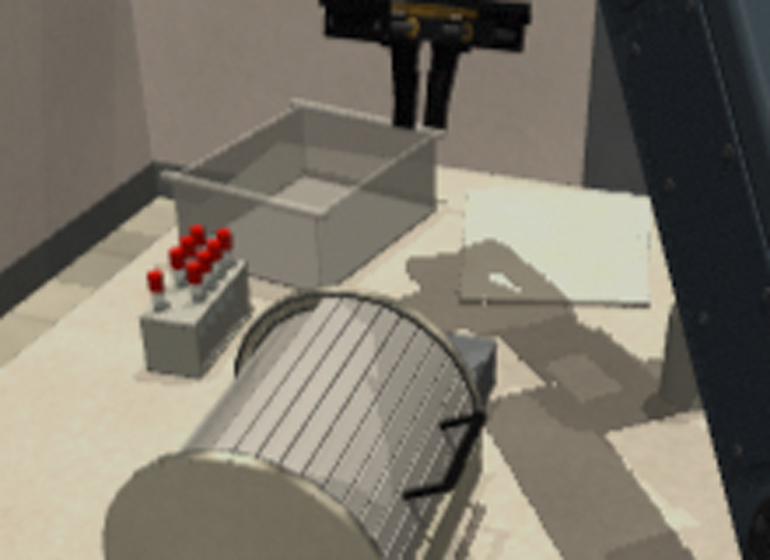

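Call:
jog_arm(
  series=[
    [-46,0,-33,0.01,-0.04,-0.03,0.35],
    [-92,15,-66,0.02,-0.09,-0.05,0.35],
    [-140,35,-100,0.02,-0.14,-0.08,0.35],
    [-186,55,-134,0.03,-0.18,-0.1,0.35],
    [-232,75,-168,0.03,-0.22,-0.13,0.35],
    [-278,92,-200,0.04,-0.27,-0.15,0.35],
    [-324,110,-234,0.05,-0.31,-0.18,0.35],
    [-370,127,-267,0.06,-0.36,-0.21,0.35],
    [-416,144,-300,0.06,-0.4,-0.23,0.35],
    [-462,162,-334,0.07,-0.45,-0.26,0.35],
    [-508,178,-367,0.08,-0.5,-0.28,0.35],
    [-534,189,-386,0.08,-0.52,-0.3,0.35],
    [-534,189,-386,0.08,-0.52,-0.3,0.35],
  ],
)

```text
time: 49.88
position: [0.4649, 0.3449, 0.2787]
tool_rot: [0.524, -0.481, 0.472, -0.522]
ft_force: [-0.6, 0.4, 0.0]
grip_width: 0.0284
```

Run:
```python
from h import *; from rig import *
plan([])
c=camera("top"); cv2.imwrite("pics/t24.png",c["img"][:,:,::-1]); crop(c,400,120,456,200,7,"pics/t24d.png"); np.savez("top24.npz",**c)
c=camera("side"); cv2.imwrite("pics/s24.png",c["img"][:,:,::-1])
```

```text
t 49.88 pos [0.4649 0.3449 0.2787] yaw -84.68 q1 0.44 q6 1.91 F [-0.6  0.4  0. ] w 28.4
```

View pics/t24.png

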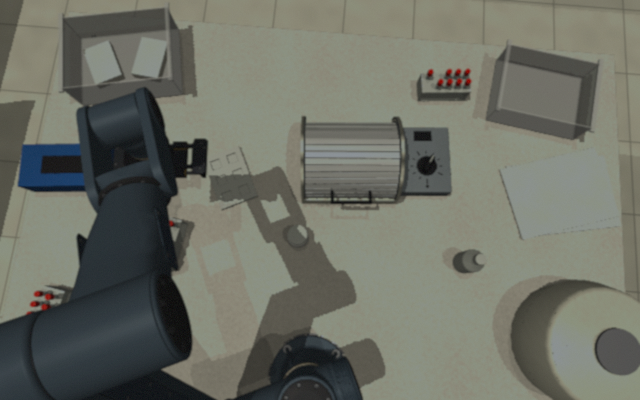

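View pics/t24d.png

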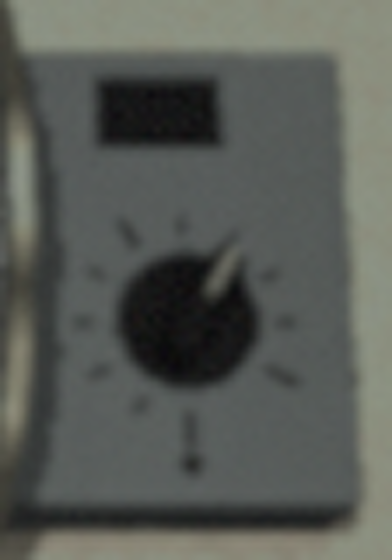

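View pics/s24.png

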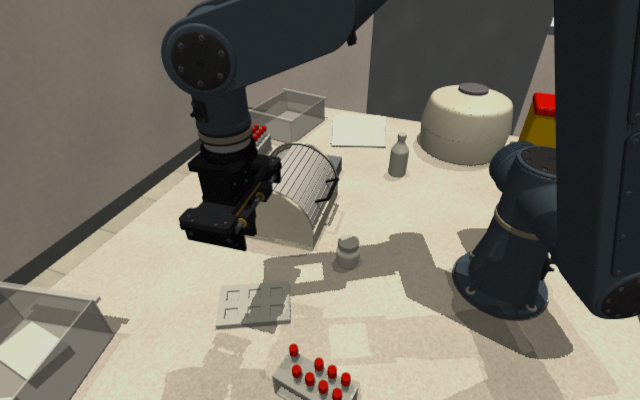

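The dial's white line now runs from (207,298) to (240,245), about 32° past straight up, where the seventh click is 30°. The shutter is shut, the tray is empty, and the jar, bottle and racks are where they were. I'll hand in.

Run:
```python
from rig import *
o=get_obs(); print(o["time"],o["ft_force"],abs(o["joint_velocities"]).max())
print(hand_in())
```

```text
49.975 [-0.30715074 -0.30255974  0.41722215] 0.03223364002597979
the job is handed in; nothing more can be done
None
```

I handed the job in at about 50 s; `hand_in()` gives no verdict. I opened the shutter until it stayed up by itself and set all five red caps on the chamber floor. I then pulled the shutter shut and turned the timer clockwise from click 2 to click 7.

**Last checks:**
- **Caps:** before shutting, the top view showed five upright caps in one layer. They can't be seen with the shutter closed. One shifted about 2 cm while I was placing the fourth and ended up touching or nearly touching its neighbour. I left it there and put the last cap in a free spot.
- **Shutter:** the handle went back to its starting position, to within about 1 mm, and stopped there with about 22 N on the tool.
- **Timer:** the pointer reads about 32° past straight up; the seventh click is at 30°.
- **Surroundings:** the rack, jar and bottle look unmoved in the last pictures, by eye only. The arm partly covered the rack in the last top view. The gripper was clear of everything, with tool force near zero.

The gripper finger brushed the slats at about 7 N on the first approach to the handle. No check failed.

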